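Fetch the solder reel from behind the bottles and fit it to its stand

TASK

The full solder reel stands at the back of the black bottle tray, behind the pump bottle, the spray can and the amber flux bottle. First stand those three upright on the free part of the blue mat, then lift the reel out and lower it over the spindle of the reel stand so that it sits flat on the foot, and finally put the three containers back in the tray, each on the spot where it stood before. Keep them upright all the time and leave the camera on the mat and the brass tin and small jar in the tray where they are.

Things in the scene. Friction and masses are not known exactly. Their poses are not given: they have to be found in the camera images.
- reel: Full solder reel on its flange: white flanges, grey wire wound flush; 54 mm diameter, 38 mm high, 20 mm hole right through its axis, 0.14 kg. Origin: centre of its underside, z up. At first it stands at the tray's back (+x), 5 mm from the back wall and 5 to 13 mm from the three taller containers: it can be gripped only once they are away, then across the tray's y direction.
- pump_bottle: Pump dispenser: white round bottle 52 mm in diameter up to 82 mm height, sloping to a 36 mm neck (94 to 106 mm height), topped by a dished steel head 42 to 44 mm in diameter from 106 to 124 mm height (the total height). 0.14 to 0.28 kg. Origin: centre of its underside; z up. Grip the steel head from above.
- spray_can: Spray can: aluminium with a paper band, 48 mm in diameter up to 98 mm height, with a white cap 35 mm in diameter from 106 to 124 mm height and rounded to the top at 131 mm. 0.14 to 0.28 kg. Origin: centre of its underside; z up. Grip the cap from above.
- flux_bottle: Amber glass bottle with a paper band, 52 mm in diameter up to 70 mm height, sloping to a 24 mm neck (92 to 98 mm height), with a black screw cap 29 mm in diameter from 98 to 120 mm height (the total height). 0.14 to 0.28 kg. Origin: centre of its underside; z up. Grip the cap from above.
- bottle_tray: Black open tray, fixed, 152 (x) by 210 (y) by 32 mm high, walls and floor 5 mm thick. Origin: centre of its underside; +x side is the back. In its frame (mm, within 2): reel at (38, 0); the three containers, in any order, at (18, 58), (-22, 0), (18, -58); tin and jar in the front corners (-47, 73), (-47, -73); all bottoms at height 5.
- mat: Blue repair mat, fixed, 330 (x) by 200 (y) mm, 4 mm thick, flat. Origin: centre of its underside; its top is at height 4 mm. The camera lies on its far end (+x); the rest, from its local x of -165 to about +55 mm, is free. It lies to the left or right of the tray, and the reel stand to the other.
- reel_stand: Reel stand, fixed: dark round steel foot 90 mm in diameter and 12 mm high, with an upright steel spindle 8 mm in diameter in its centre, round nose, top at 62 mm height. Origin: centre of its underside. The seated reel's underside is 12 mm above this origin.
- camera: Bystander: black camera body lying on its back on the far end of the mat, 125 mm (its y) by about 80 mm (its x), 35 mm thick, silver lens mount up to 40 mm high. Origin: centre of its underside. Not to be moved.
- tin: Bystander: closed brass tin, 39 mm in diameter, 26 mm high, in one front corner of the tray. Origin: centre of its underside. Not to be moved.
- jar: Bystander: small glass jar with black lid, 37 mm in diameter, 34 mm high, in the other front corner of the tray. Origin: centre of its underside. Not to be moved.
Mind the look-alikes: they are no part of the job. What is shaped like the spray_can but pink or purple is not meant.

How it is judged:
On the way, in this order (a step that is already met when the one before it is completed fails the run):
1. all three containers stand upright and released on the mat, with the reel still in the tray (x of pump_bottle in the frame of mat between -0.15 and 0.15 m and y of pump_bottle in the frame of mat between -0.085 and 0.085 m and z of each of pump_bottle, spray_can, flux_bottle in the frame of mat below 0.01 m and angle between each of pump_bottle, spray_can, flux_bottle's own z axis and vertical below 0.1 rad and linear speed of each of pump_bottle, spray_can, flux_bottle below 0.03 m/s and contact force between each of pump_bottle, spray_can, flux_bottle and the fingers below 0.05 N and x of spray_can in the frame of mat between -0.15 and 0.15 m and y of spray_can in the frame of mat between -0.085 and 0.085 m and x of flux_bottle in the frame of mat between -0.15 and 0.15 m and y of flux_bottle in the frame of mat between -0.085 and 0.085 m and distance of reel from where it was at the start of the episode below 0.02 m), for 0.2 s.
2. the reel sits on the stand's foot with the spindle through it, while the three containers are still on the mat (horizontal distance between reel and reel_stand below 0.008 m and z of reel in the frame of reel_stand between 0.009 and 0.015 m and angle between reel's own z axis and vertical below 0.08 rad and contact force between reel and the fingers below 0.05 N and x of pump_bottle in the frame of mat between -0.15 and 0.15 m and y of pump_bottle in the frame of mat between -0.085 and 0.085 m and z of each of pump_bottle, spray_can, flux_bottle in the frame of mat below 0.01 m and x of spray_can in the frame of mat between -0.15 and 0.15 m and y of spray_can in the frame of mat between -0.085 and 0.085 m and x of flux_bottle in the frame of mat between -0.15 and 0.15 m and y of flux_bottle in the frame of mat between -0.085 and 0.085 m), for 0.2 s.
At the end, for the whole second after the job is handed in: The reel sits flat on the stand's foot, spindle through its hole (centre within 8 mm, height within 3 mm); the pump bottle, spray can and flux bottle each stand in the tray within 15 mm of their starting place, upright within 0.08 rad; all are released and at rest (horizontal distance between reel and reel_stand below 0.008 m and z of reel in the frame of reel_stand between 0.009 and 0.015 m and angle between each of reel, pump_bottle, spray_can, flux_bottle's own z axis and vertical below 0.08 rad and linear speed of each of pump_bottle, spray_can, flux_bottle, reel below 0.02 m/s and distance of each of pump_bottle, spray_can, flux_bottle from where it was at the start of the episode below 0.015 m); the robot touches nothing.
It fails at once if a container (pump bottle, spray can or flux bottle) tips by more than about 35 degrees (angle between any of pump_bottle, spray_can, flux_bottle's own z axis and vertical above 0.6 rad).
It fails at once if the brass tin in the tray is shifted by more than 15 mm (distance of tin from where it was at the start of the episode above 0.015 m).
It fails at once if the small jar in the tray is shifted by more than 15 mm (distance of jar from where it was at the start of the episode above 0.015 m).
It fails at once if the camera on the mat is shifted by more than 15 mm (distance of camera from where it was at the start of the episode above 0.015 m).
It also fails if it takes over 141 s, if anything falls off the work surface, if the arm or the gripper's body presses on something with over 40 N, if the wrist force passes 120 N, or if a joint passes its speed limit or range.

ROBOT

A 6-joint arm with a two-finger parallel gripper is mounted at the origin on the work surface. World frame = base frame: x ahead of the robot, y to its left, z up, the work surface at z = 0. Lengths are in m, angles in rad, forces in N, time in s.
With the tool pointing down it reaches from about 0.35 to 0.975 m from the base axis. Payload 4.9 kg.
Tool frame: the origin (TCP) lies between the finger pads; the fingertips stand 8 mm ahead of it and the grasp point (between the pads) lies 11 mm behind it; z points along the fingers, y is the direction in which the jaws open and shut (so a half turn about z gives the same grasp; the last joint's range is limited). The gripper opens to 85 mm and grips with 20 to 120 N. Pads are 22 mm wide; open, the fingers measure 114 mm over their backs; the gripper's body (76 mm by 85 mm) begins 54 mm behind the grasp point. The pads swing forward as they close: fully open they stand 13 mm farther back than shut.
Start: joints at [-0.119, 0.053, 1.613, -0, 1.476, -0.119], TCP at [0.625, 0, 0.239] pointing down, gripper open.
Joint ranges: [-3.01, 3.01], [-1.01, 2.22], [0.06, 2.58], [-1.02, 4.17], [0.09, 2.62], [-3.14, 3.14]. Speed limits (rad/s): [2.57, 2.57, 3.14, 3.14, 3.14, 3.14].

INTERFACE

Orientations are given as a rotation vector (axis times angle).
In Python, from station import ctrl gives the robot as it stands. The module is installed in compiled form; this text tells all that it offers.
- The arm moves only by the shell command python3 -m creep 'ROWS' [FORCE]. ROWS is JSON, a list of rows, each an object with "hand": the opening, from 0 (shut) to 1 (fully open); "translation": the shift along the tool's x, y, z in cm, a list of three; "delta_rot": the turn, a rotation vector about the tool's x, y, z in degrees, a list of three. A call has 1 to 8 rows; each row shifts and turns the commanded pose from where the row before left it, along the tool's axes as they then stand; what a row does not reach is not made up. A row lasts 1/8 s, in which the tool goes at most 62.5 mm and 10.7 degrees, less where a joint would pass 70% of its speed; a pose out of reach is approached as far as the arm can. A call with a gripper value outside its range is refused whole. The fingers move at their own pace and stop on an object; FORCE is the grip in N (left out, the last holds). Time passes only in rows, so rows that do not move let the fingers close. It gives the time, the measured TCP pose, the force and the opening at its end, in the units of the state.
- ctrl.get_obs(): the state, without advancing time (a new reading comes with each control period).
- ctrl.get_image(name): name is "scene" or "side" or "wrist"; returns (picture, depth): 384x512x3 uint8, red, green, blue; 384x512 float32, m along the optical axis (not along the pixel's ray), 0 where there is no reading.
- ctrl.calibration(name): a dict with "fx", "fy", "cx", "cy" (pixels), "dist" ([k1, k2, p1, p2, k3] as OpenCV has them; the pictures are not rectified), "T" (4x4, takes a point from camera to world coordinates). Camera axes: x right, y up, looking along -z (the intrinsics and any distortion apply to the point x, -y, -z); pixel columns grow to the right and rows downward; lengths in m; the calibration is good to about 2 mm. A picture is of the moment at which its call begins: read the wrist's pose just before it. calibration takes no time and is no camera call; for the wrist camera it gives the pose at the moment of the call.
- ctrl.finish_job(): hands the job in, once; it reports no verdict.
The state is a dict: "t": time; "q": joint angles; "dq": joint speeds; "effort": joint torques, N m; "tool_pos": TCP position; "tool_rot": TCP orientation; "contact_force": force on the tool from outside, world axes, zero at the start; "wrist_torque": the same for the moment, N m; "opening": finger opening in m.
Only numpy, scipy, OpenCV 4.12 (cv2) and the standard library are available. Lean on these libraries where they do the work, as an engineer would, in place of code of your own. Each camera call takes 0.05 s, during which the arm holds its last target.

## Working session

There is one attempt and no reset: what is moved stays moved. The work goes in short steps, Python scripts to look and compute and a shell command to move; the robot and the scene stay as the last step left them, time stands still between calls to the robot, and variables do not carry over. Pictures are saved under pics/ and viewed, and the job is handed in when it is done.

```bash
mkdir -p pics; cat > h.py <<'E'
import numpy as np, cv2
from station import ctrl
def snap(name,fn):
    T=ctrl.calibration(name); im,d=ctrl.get_image(name)
    cv2.imwrite('pics/'+fn+'.png',cv2.cvtColor(im,cv2.COLOR_RGB2BGR))
    np.savez('pics/'+fn+'.npz',im=im,d=d,T=T['T'],K=np.array([T['fx'],T['fy'],T['cx'],T['cy']]),dist=np.array(T['dist']))
    return im,d
def load(fn):
    return np.load('pics/'+fn+'.npz')
def rays(z,uv):
    K=z['K'];M=np.array([[K[0],0,K[2]],[0,K[1],K[3]],[0,0,1]])
    n=cv2.undistortPoints(np.asarray(uv,float).reshape(-1,1,2),M,z['dist']).reshape(-1,2)
    return np.c_[n[:,0],-n[:,1],-np.ones(len(n))]
def plane(z,uv,h):
    r=rays(z,uv)@z['T'][:3,:3].T; o=z['T'][:3,3]
    return o+r*((h-o[2])/r[:,2])[:,None]
def cloud(z):
    d=z['d'];v,u=np.nonzero(d>0)
    r=rays(z,np.c_[u,v])*d[v,u][:,None]
    P=np.zeros(d.shape+(3,));P[:]=np.nan
    P[v,u]=r@z['T'][:3,:3].T+z['T'][:3,3]
    return P
E
python3 - <<'E'
from h import *
o=ctrl.get_obs();print(o)
for n in ['scene','side','wrist']: snap(n,n+'0');print(n,load(n+'0')['T'].round(3).tolist())
E
```

```text
{'t': 0.0, 'q': array([-1.19016522e-01,  5.33498278e-02,  1.61428876e+00, -3.27934969e-05,
        1.47603974e+00, -1.19001723e-01]), 'dq': array([-3.67803388e-04,  6.30619901e-05, -3.64666152e-04,  1.63856979e-04,
       -2.06782565e-03,  1.62230787e-03]), 'effort': array([ 2.70554956e-04, -3.93670499e+01, -3.70175600e+01, -1.62778279e-04,
        6.93513779e-03, -6.06393527e-06]), 'tool_pos': array([6.24383747e-01, 5.48556464e-05, 2.38070512e-01]), 'tool_rot': array([-2.22030893e+00, -2.22028303e+00,  2.06441682e-03]), 'contact_force': array([-0.19129682,  0.68222927,  0.81647501]), 'wrist_torque': array([-0.00406216,  0.00376173, -0.0253426 ]), 'opening': 0.08571655550520482}
scene [[-0.71, -0.543, 0.448, 1.039], [0.704, -0.56, 0.438, 0.449], [0.013, 0.626, 0.779, 0.805], [0.0, 0.0, 0.0, 1.0]]
side [[0.954, 0.203, -0.218, 0.355], [-0.298, 0.623, -0.723, -0.825], [-0.011, 0.755, 0.655, 0.806], [0.0, 0.0, 0.0, 1.0]]
wrist [[1.0, 0.001, 0.002, 0.623], [-0.002, 0.95, 0.312, 0.08], [-0.001, -0.312, 0.95, 0.372], [0.0, 0.0, 0.0, 1.0]]
```

View pics/scene0.png

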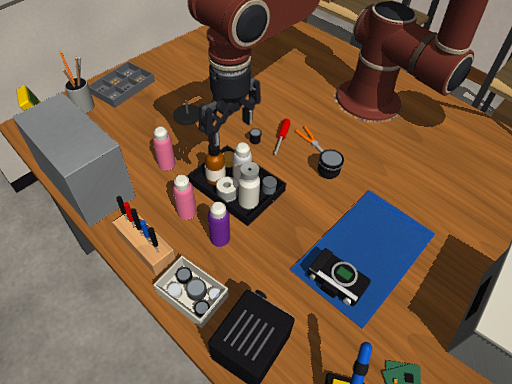

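View pics/side0.png

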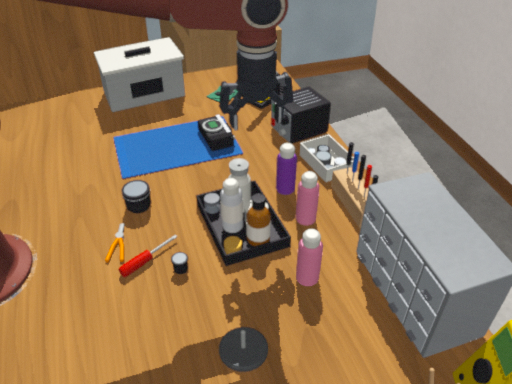

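View pics/wrist0.png

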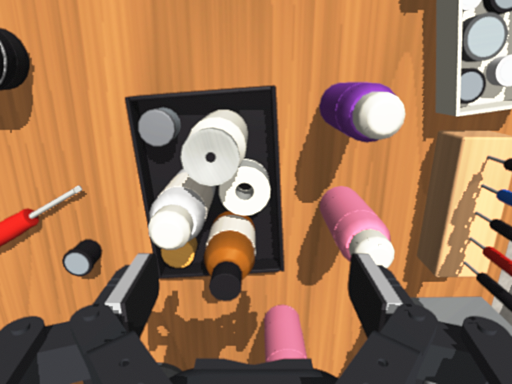

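```bash
python3 - <<'E'
from h import *
for n in ['scene0','side0','wrist0']:
    z=load(n);P=cloud(z);im=z['im'];hsv=cv2.cvtColor(im,cv2.COLOR_RGB2HSV)
    # blue mat
    m=(hsv[...,0]>100)&(hsv[...,0]<118)&(hsv[...,1]>180)&(hsv[...,2]>60)&(abs(P[...,2]-.004)<.008)
    pts=P[m][:,:2]
    if len(pts)>500:
        r=cv2.minAreaRect(pts.astype(np.float32));print(n,'mat',r,pts.min(0),pts.max(0),np.median(P[m][:,2]))
    sel=(P[...,2]>.02)&(P[...,2]<.15)&(P[...,0]>.4)&(P[...,0]<.78)&(P[...,1]>-.1)&(P[...,1]<.3)
    q=P[sel];print(n,len(q))
    # top view height map
    H=np.zeros((400,400,3),np.uint8)
    ix=((q[:,0]-.4)*1000).astype(int);iy=((q[:,1]+.1)*1000).astype(int)
    o=np.argsort(q[:,2]);H[399-iy[o],ix[o]]=np.c_[q[o,2]*1600,q[o,2]*1600,q[o,2]*1600].astype(np.uint8)
    cv2.imwrite(f'pics/H_{n}.png',cv2.dilate(H,np.ones((2,2))))
z=load('wrist0')
cv2.imwrite('pics/wc.png',cv2.resize(z['im'][70:310,100:420,::-1],None,fx=2.4,fy=2.4,interpolation=cv2.INTER_CUBIC))
import numpy as np
a=[cv2.imread(f'pics/H_{n}0.png') for n in ['scene','side']]
cv2.imwrite('pics/HH.png',np.hstack(a))
E
```

```text
scene0 mat ((0.4952399730682373, 0.32541000843048096), (0.33030587434768677, 0.19877931475639343), 1.1381914615631104) [0.32936108 0.22429776] [0.66125366 0.42783828] 0.004311508602128145
scene0 5058
side0 mat ((0.4942129850387573, 0.323015034198761), (0.32113906741142273, 0.19603164494037628), 0.9454360604286194) [0.33313359 0.22336875] [0.65602864 0.42191414] 0.0031044658554904014
side0 4664
wrist0 23276
```

View pics/wc.png

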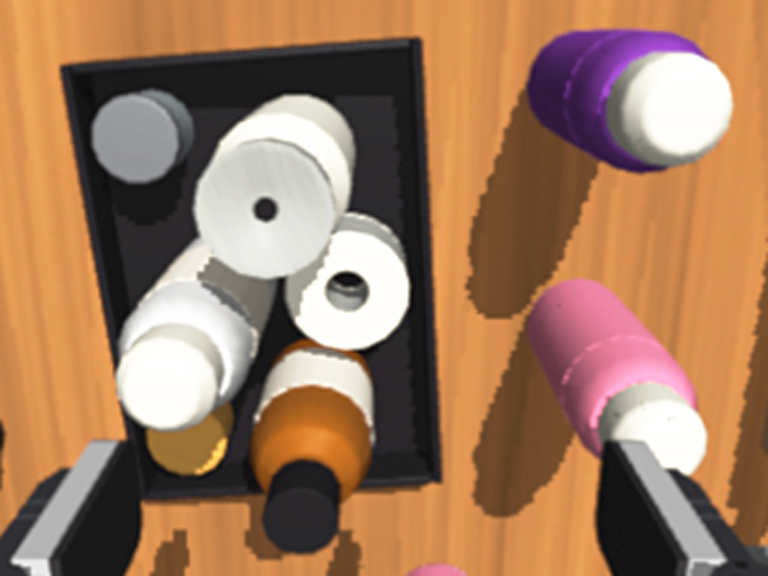

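View pics/HH.png

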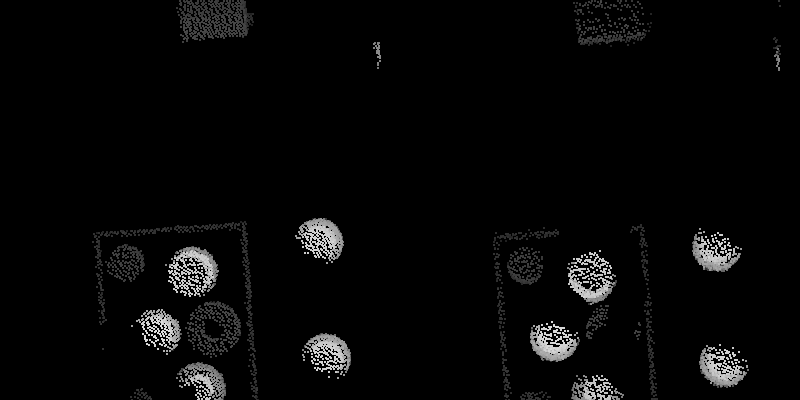

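View pics/H_wrist0.png

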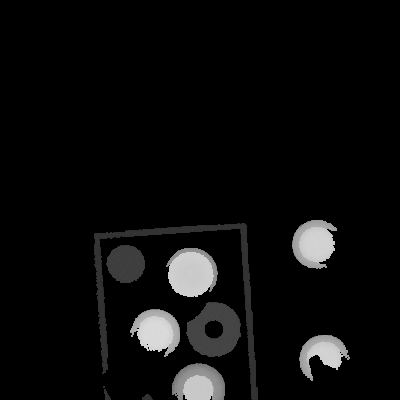

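```bash
python3 - <<'E'
from h import *
C={'pump':(.592,.172),'spray':(.556,.114),'flux':(.598,.06),'reel':(.613,.115-.0)}
for n in ['scene0','side0','wrist0']:
    z=load(n);P=cloud(z)
    for k,(zl,zh,rr) in {'pump':(.120,.140,.03),'spray':(.108,.126,.03),'flux':(.112,.135,.03),'reel':(.038,.048,.034)}.items():
        c=np.array(C[k])
        if k=='reel': c=np.array([.613,.071+.0])
        if k=='pump': c=np.array([.592,.129])
        if k=='spray': c=np.array([.556,.068])
        if k=='flux': c=np.array([.598,.012])
        m=(P[...,2]>zl)&(P[...,2]<zh)&(np.hypot(P[...,0]-c[0],P[...,1]-c[1])<rr+.006)
        q=P[m]
        if len(q)<20: print(n,k,len(q));continue
        (x,y),r=cv2.minEnclosingCircle(q[:,:2].astype(np.float32))
        print(n,k,len(q),'circ',round(x,4),round(y,4),round(r,4),'zmax',np.percentile(q[:,2],98).round(4))
    # tray walls
    w=P[(abs(P[...,2]-.032)<.003)&(P[...,0]>.48)&(P[...,0]<.68)&(P[...,1]>-.08)&(P[...,1]<.19)]
    print(n,'tray',cv2.minAreaRect(w[:,:2].astype(np.float32)))
    f=P[(abs(P[...,2]-.012)<.003)&(P[...,1]<-.05)&(P[...,1]>-.4)&(P[...,0]>.2)]
    print(len(f))
    if len(f)>30: print('foot',np.median(f,0),cv2.minEnclosingCircle(f[:,:2].astype(np.float32)))
    s=P[(P[...,2]>.03)&(P[...,2]<.065)&(P[...,1]<-.1)&(P[...,1]>-.35)&(P[...,0]>.3)&(P[...,0]<.6)]
    print('spindle?',len(s),s.mean(0),s.std(0),s[:,2].max() if len(s) else 0)
    c=P[(P[...,2]>.025)&(P[...,2]<.045)&(P[...,1]>.2)&(P[...,1]<.45)&(P[...,0]>.35)&(P[...,0]<.7)]
    if len(c)>50: print('cam',cv2.minAreaRect(c[:,:2].astype(np.float32)),c.max(0),c.min(0))
E
```

```text
scene0 pump 0
scene0 spray 4
scene0 flux 267 circ 0.5903 0.0266 0.0232 zmax 0.1313
scene0 reel 39 circ 0.5989 0.0416 0.0195 zmax 0.0476
scene0 tray ((0.5740613341331482, -0.004748836159706116), (0.15465813875198364, 0.15709076821804047), 3.461557149887085)
608
foot [ 0.50790652 -0.31945608  0.01179826] ((0.6157953143119812, -0.22557814419269562), 0.35694849491119385)
spindle? 213 [ 0.47345034 -0.14344068  0.03482489] [0.05366516 0.07073517 0.00518483] 0.06085661047311752
cam ((0.6124618053436279, 0.32377588748931885), (0.07857027649879456, 0.12486979365348816), 4.319540023803711) [0.65238108 0.38721426 0.04499376] [0.57102004 0.25899888 0.02505219]
side0 pump 0
side0 spray 2
side0 flux 272 circ 0.5892 0.0253 0.023 zmax 0.1292
side0 reel 0
side0 tray ((0.5738127827644348, -0.0055261775851249695), (0.15437071025371552, 0.1533195674419403), 3.0066416263580322)
1972
foot [ 0.49366312 -0.33714309  0.01144255] ((0.5485851764678955, -0.1937321424484253), 0.31572744250297546)
spindle? 605 [ 0.50858899 -0.13655092  0.03797968] [0.06921919 0.06098231 0.00944239] 0.06456958202558738
cam ((0.6097763776779175, 0.31932637095451355), (0.08008195459842682, 0.129195436835289), 1.50203537940979) [0.65059473 0.38434236 0.04499585] [0.56924801 0.25516961 0.02523506]
wrist0 pump 0
wrist0 spray 3
wrist0 flux 2619 circ 0.5904 0.0257 0.022 zmax 0.1295
wrist0 reel 45 circ 0.5978 0.0403 0.0201 zmax 0.0475
wrist0 tray ((0.5741924047470093, -0.006201133131980896), (0.15280665457248688, 0.1571030169725418), 3.705298900604248)
1049
foot [ 0.64042058 -0.12229981  0.01235317] ((0.619796872138977, -0.14516593515872955), 0.30907142162323)
spindle? 1270 [ 0.47263884 -0.11956357  0.03223443] [0.05997232 0.01114605 0.00151381] 0.036488816695242954
```

```bash
python3 - <<'E'
from h import *
for n in ['scene0','side0','wrist0']:
    z=load(n);P=cloud(z)
    for k,(zl,zh,rr,c) in {'pump':(.120,.140,.03,(.591,.026)),'spray':(.112,.128,.026,(.556,-.033)),'sprayall':(.112,.14,.026,(.556,-.033)),'flux':(.112,.135,.026,(.598,-.09)),'reel':(.038,.048,.034,(.613,-.029)),'tin':(.026,.035,.026,(.536,-.105)),'jar':(.033,.045,.026,(.526,.035))}.items():
        c=np.array(c)
        m=(P[...,2]>zl)&(P[...,2]<zh)&(np.hypot(P[...,0]-c[0],P[...,1]-c[1])<rr)
        q=P[m]
        if len(q)<20: print(n,k,len(q));continue
        (x,y),r=cv2.minEnclosingCircle(q[:,:2].astype(np.float32))
        print(n,k,len(q),'circ',round(x,4),round(y,4),round(r,4),'zmax',np.percentile(q[:,2],98).round(4))
    w=P[(abs(P[...,2]-.032)<.002)&(P[...,0]>.48)&(P[...,0]<.68)&(P[...,1]>-.17)&(P[...,1]<.10)]
    print(n,'tray',cv2.minAreaRect(w[:,:2].astype(np.float32)))
for n,px in [('scene0',(187,113)),('side0',(243,348))]:
    z=load(n);c=plane(z,[px],.012)[0];P=cloud(z);print(n,'stand~',c)
    f=P[(abs(P[...,2]-.012)<.004)&(np.hypot(P[...,0]-c[0],P[...,1]-c[1])<.06)]
    print('foot',len(f),cv2.minEnclosingCircle(f[:,:2].astype(np.float32)))
    s=P[(P[...,2]>.025)&(P[...,2]<.07)&(np.hypot(P[...,0]-c[0],P[...,1]-c[1])<.04)]
    print('sp',len(s),s.mean(0) if len(s) else '')
    i=z['im'][px[1]-45:px[1]+45,px[0]-60:px[0]+60,::-1]
    cv2.imwrite(f'pics/st_{n}.png',cv2.resize(i,None,fx=4,fy=4,interpolation=cv2.INTER_CUBIC))
a=np.vstack([cv2.imread(f'pics/st_{n}.png') for n in ['scene0','side0']]);cv2.imwrite('pics/st.png',cv2.resize(a,None,fx=.8,fy=.8))
E
```

```text
scene0 pump 251 circ 0.5903 0.0266 0.0232 zmax 0.1313
scene0 spray 66 circ 0.5558 -0.0312 0.0189 zmax 0.1272
scene0 sprayall 189 circ 0.5558 -0.0312 0.0189 zmax 0.1384
scene0 flux 99 circ 0.5987 -0.0884 0.0147 zmax 0.1277
scene0 reel 272 circ 0.6096 -0.0295 0.0303 zmax 0.0465
scene0 tin 94 circ 0.532 -0.1071 0.0208 zmax 0.0344
scene0 jar 140 circ 0.5226 0.038 0.0211 zmax 0.0423
scene0 tray ((0.575860857963562, -0.0320877805352211), (0.15416139364242554, 0.21181662380695343), 3.7122180461883545)
side0 pump 228 circ 0.5909 0.0266 0.0247 zmax 0.1292
side0 spray 97 circ 0.5538 -0.0368 0.0174 zmax 0.1275
side0 sprayall 227 circ 0.5538 -0.0368 0.0174 zmax 0.1363
side0 flux 152 circ 0.5978 -0.091 0.0155 zmax 0.1264
side0 reel 72 circ 0.6129 -0.023 0.0291 zmax 0.0446
side0 tin 194 circ 0.5349 -0.1084 0.0196 zmax 0.0337
side0 jar 137 circ 0.5259 0.035 0.0184 zmax 0.0403
side0 tray ((0.575990617275238, -0.03341587632894516), (0.1520940512418747, 0.20992125570774078), 4.256960391998291)
wrist0 pump 2641 circ 0.5902 0.0258 0.0221 zmax 0.1295
wrist0 spray 341 circ 0.5553 -0.0328 0.0175 zmax 0.1278
wrist0 sprayall 1621 circ 0.5548 -0.0338 0.0176 zmax 0.1364
wrist0 flux 937 circ 0.5979 -0.0901 0.0149 zmax 0.1256
wrist0 reel 1592 circ 0.6132 -0.0294 0.027 zmax 0.0439
wrist0 tin 569 circ 0.5319 -0.1069 0.022 zmax 0.0318
wrist0 jar 1075 circ 0.5251 0.0365 0.0187 zmax 0.04
wrist0 tray ((0.5762665271759033, -0.032731860876083374), (0.15235714614391327, 0.21058134734630585), 3.9897282123565674)
scene0 stand~ [ 0.48728114 -0.34461882  0.012     ]
foot 378 ((0.4877772331237793, -0.345235139131546), 0.04599481076002121)
sp 27 [ 0.48708884 -0.34495122  0.04449538]
side0 stand~ [ 0.48487228 -0.35098353  0.012     ]
foot 1507 ((0.48539042472839355, -0.34710657596588135), 0.0451858751475811)
sp 61 [ 0.48480104 -0.34870802  0.04668324]
```

View pics/st.png

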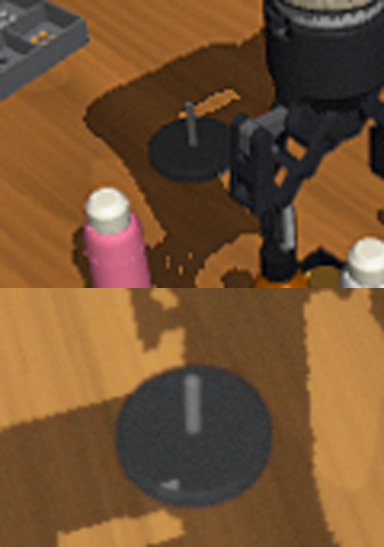

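The scene view shows the tray at about (237,185), with the mat at about (365,255) and the camera at its end (338,278). The reel stand is at (187,113).

Candidates for the spray can:
- pink at scene (163,148)
- pink at scene (184,197)
- purple at scene (219,224)
- aluminium with a white cap in the tray, scene (243,160), wrist crop (168,378)

Only the one in the tray is unpainted aluminium with a paper band, and the enlarged wrist crop confirms it. In that same crop the pump's steel head is at (265,208), the flux cap at (300,505) and the reel at (347,285).

I start with the pump bottle.

```bash
python3 -m creep '[{"hand":1,"translation":[1.3,-1.7,0],"delta_rot":[0,0,0]},{"hand":1,"translation":[1.3,-1.7,0],"delta_rot":[0,0,0]},{"hand":1,"translation":[0,0,3.5],"delta_rot":[0,0,0]},{"hand":1,"translation":[0,0,3.5],"delta_rot":[0,0,0]},{"hand":1,"translation":[0,0,1],"delta_rot":[0,0,0]},{"hand":1,"translation":[0,0,0],"delta_rot":[0,0,0]}]' 40
python3 - <<'E'
from h import *
snap('wrist','w1');snap('side','s1')
E
```

```text
t: 0.9
tool_pos: [0.5907, 0.026, 0.1588]
tool_rot: [-2.221, -2.221, 0.001]
contact_force: [1.2, -0.6, -0.8]
opening: 0.0855
```

View pics/w1.png

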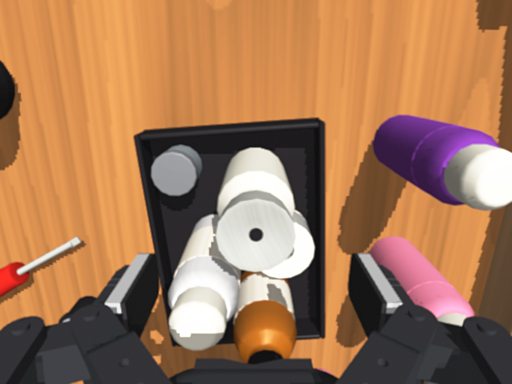

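The steel head (256,233) is centred between the fingers at 155 and 352, so I go down and grip.

```bash
python3 -m creep '[{"hand":1,"translation":[0,0,2],"delta_rot":[0,0,0]},{"hand":1,"translation":[0,0,2],"delta_rot":[0,0,0]},{"hand":1,"translation":[0,0,0.8],"delta_rot":[0,0,0]},{"hand":1,"translation":[0,0,0],"delta_rot":[0,0,0]},{"hand":0.35,"translation":[0,0,0],"delta_rot":[0,0,0]},{"hand":0.2,"translation":[0,0,0],"delta_rot":[0,0,0]},{"hand":0.2,"translation":[0,0,0],"delta_rot":[0,0,0]},{"hand":0.2,"translation":[0,0,0],"delta_rot":[0,0,0]}]' 40
python3 -m creep '[{"hand":0.2,"translation":[0,0,0],"delta_rot":[0,0,0]},{"hand":0.2,"translation":[0,0,0],"delta_rot":[0,0,0]},{"hand":0.2,"translation":[0,0,0],"delta_rot":[0,0,0]},{"hand":0.2,"translation":[0,0,0],"delta_rot":[0,0,0]}]' 40
```

```text
t: 2.0
tool_pos: [0.5917, 0.0259, 0.1124]
tool_rot: [2.22, 2.22, 0.002]
contact_force: [-0.4, -0.2, 2.5]
opening: 0.0416
t: 2.5
tool_pos: [0.5917, 0.0259, 0.1123]
tool_rot: [2.22, 2.22, 0.002]
contact_force: [1.0, 0.8, 5.7]
opening: 0.042
```

```bash
python3 -m creep '[{"hand":0.2,"translation":[0,0,-1],"delta_rot":[0,0,0]},{"hand":0.2,"translation":[0,0,-2],"delta_rot":[0,0,0]},{"hand":0.2,"translation":[0,0,-3],"delta_rot":[0,0,0]},{"hand":0.2,"translation":[0,0,-1],"delta_rot":[0,0,0]},{"hand":0.2,"translation":[0,0,0],"delta_rot":[0,0,0]},{"hand":0.2,"translation":[0,0,0],"delta_rot":[0,0,0]}]'
python3 - <<'E'
from h import *
snap('side','s2');snap('scene','c2')
cv2.imwrite('pics/v2.png',np.vstack([load(f)['im'][50:300,100:500,::-1] for f in('s2','c2')]))
E
```

```text
t: 3.25
tool_pos: [0.5901, 0.026, 0.1799]
tool_rot: [-2.22, -2.22, 0.002]
contact_force: [-0.9, -0.3, -3.0]
opening: 0.0416
```

View pics/v2.png

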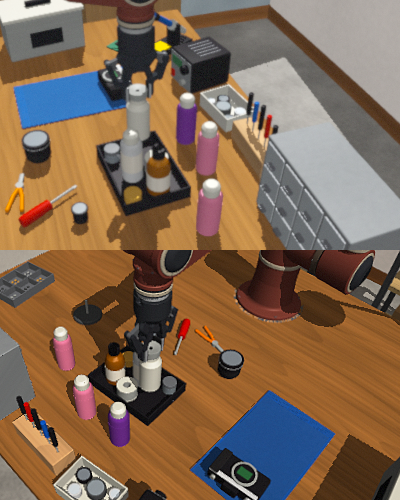

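```bash
python3 - <<'E'
from h import *
P=cloud(load('c2'))
s=P[(P[...,2]>.03)&(P[...,0]>.3)&(P[...,0]<.62)&(P[...,1]>.09)&(P[...,1]<.42)]
print(np.percentile(s,[0,2,50,98,100],axis=0).round(3)); print(s[s[:,2]>.055][::20].round(3))
E
```

```text
[[0.327 0.09  0.03 ]
 [0.342 0.09  0.035]
 [0.58  0.119 0.055]
 [0.618 0.38  0.505]
 [0.62  0.385 0.512]]
[[0.479 0.09  0.512]
 [0.473 0.092 0.508]
 [0.481 0.091 0.507]
 [0.468 0.091 0.501]
 [0.458 0.093 0.497]
 [0.496 0.09  0.503]
 [0.49  0.091 0.5  ]
 [0.483 0.091 0.496]
 [0.481 0.092 0.494]
 [0.469 0.092 0.489]
 [0.454 0.093 0.483]
 [0.507 0.09  0.495]
 [0.493 0.091 0.489]
 [0.49  0.091 0.486]
 [0.491 0.09  0.484]
 [0.49  0.092 0.482]
 [0.488 0.091 0.48 ]
 [0.486 0.092 0.477]
 [0.486 0.09  0.475]
 [0.487 0.091 0.474]
 [0.478 0.092 0.469]
 [0.46  0.093 0.462]
 [0.495 0.09  0.469]
 [0.478 0.091 0.462]
 [0.472 0.092 0.457]
 [0.504 0.091 0.465]
 [0.477 0.092 0.453]
 [0.459 0.094 0.446]
 [0.474 0.091 0.446]
 [0.483 0.092 0.446]
 [0.49  0.09  0.444]
 [0.583 0.09  0.472]
 [0.494 0.091 0.434]
 [0.582 0.092 0.465]
 [0.592 0.091 0.466]
 [0.58  0.093 0.46 ]
 [0.597 0.091 0.462]
 [0.583 0.092 0.455]
 [0.606 0.091 0.46 ]
 [0.593 0.091 0.453]
 [0.603 0.091 0.453]
 [0.592 0.093 0.448]
 [0.602 0.09  0.447]
 [0.585 0.091 0.438]
 [0.596 0.09  0.439]
 [0.604 0.091 0.439]
 [0.608 0.09  0.435]
 [0.327 0.111 0.056]
 [0.346 0.107 0.059]
 [0.372 0.091 0.058]
 [0.374 0.095 0.059]
 [0.375 0.102 0.06 ]
 [0.382 0.098 0.059]
 [0.393 0.093 0.059]
 [0.35  0.13  0.057]
 [0.358 0.127 0.056]
 [0.36  0.131 0.057]
 [0.363 0.136 0.059]
 [0.383 0.125 0.058]]
```

```bash
python3 -m creep '[{"hand":0.2,"translation":[2,-1.1,0],"delta_rot":[0,0,0]},{"hand":0.2,"translation":[3.6,-2,0],"delta_rot":[0,0,0]},{"hand":0.2,"translation":[4.2,-2.3,0],"delta_rot":[0,0,0]},{"hand":0.2,"translation":[4.2,-2.3,0],"delta_rot":[0,0,0]},{"hand":0.2,"translation":[4.2,-2.3,0],"delta_rot":[0,0,0]},{"hand":0.2,"translation":[4.2,-2.3,0],"delta_rot":[0,0,0]},{"hand":0.2,"translation":[4.2,-2.3,0],"delta_rot":[0,0,0]},{"hand":0.2,"translation":[4,-2.2,0],"delta_rot":[0,0,0]}]'
python3 -m creep '[{"hand":0.2,"translation":[3,-1.7,0],"delta_rot":[0,0,0]},{"hand":0.2,"translation":[1.8,-1,0],"delta_rot":[0,0,0]},{"hand":0.2,"translation":[0,0,2],"delta_rot":[0,0,0]},{"hand":0.2,"translation":[0,0,2.5],"delta_rot":[0,0,0]},{"hand":0.2,"translation":[0,0,1],"delta_rot":[0,0,0]},{"hand":0.2,"translation":[0,0,0],"delta_rot":[0,0,0]},{"hand":0.2,"translation":[0,0,0],"delta_rot":[0,0,0]}]'
```

```text
t: 4.35
tool_pos: [0.4207, 0.3338, 0.1808]
tool_rot: [-2.22, -2.222, 0.001]
contact_force: [-0.3, 0.0, -1.8]
opening: 0.0413
t: 5.22
tool_pos: [0.3966, 0.3801, 0.1271]
tool_rot: [2.222, 2.221, 0.002]
contact_force: [0.2, -0.0, -1.7]
opening: 0.0419
```

```bash
python3 -m creep '[{"hand":0.2,"translation":[0,0,0.8],"delta_rot":[0,0,0]},{"hand":0.2,"translation":[0,0,0.6],"delta_rot":[0,0,0]},{"hand":0.2,"translation":[0,0,0.1],"delta_rot":[0,0,0]},{"hand":0.2,"translation":[0,0,0],"delta_rot":[0,0,0]},{"hand":0.2,"translation":[0,0,0],"delta_rot":[0,0,0]}]'
```

```text
t: 5.85
tool_pos: [0.396, 0.38, 0.1113]
tool_rot: [2.221, 2.221, 0.0]
contact_force: [-0.4, -0.4, -1.5]
opening: 0.0418
```

```bash
python3 -m creep '[{"hand":0.2,"translation":[0,0,0.1],"delta_rot":[0,0,0]},{"hand":0.2,"translation":[0,0,0],"delta_rot":[0,0,0]},{"hand":0.2,"translation":[0,0,0],"delta_rot":[0,0,0]}]'
```

```text
t: 6.22
tool_pos: [0.3962, 0.3803, 0.1113]
tool_rot: [-2.221, -2.221, -0.001]
contact_force: [-2.6, -1.2, 5.8]
opening: 0.0418
```

Force has risen to +5.8 N, so the bottle is on the mat. I release it and rise.

```bash
python3 -m creep '[{"hand":0.6,"translation":[0,0,0],"delta_rot":[0,0,0]},{"hand":0.8,"translation":[0,0,0],"delta_rot":[0,0,0]},{"hand":1,"translation":[0,0,0],"delta_rot":[0,0,0]},{"hand":1,"translation":[0,0,0],"delta_rot":[0,0,0]},{"hand":1,"translation":[0,0,-2.5],"delta_rot":[0,0,0]},{"hand":1,"translation":[0,0,-3.5],"delta_rot":[0,0,0]},{"hand":1,"translation":[0,0,-2],"delta_rot":[0,0,0]},{"hand":1,"translation":[0,0,0],"delta_rot":[0,0,0]}]'
python3 - <<'E'
from h import *
snap('wrist','w3')
E
```

```text
t: 7.22
tool_pos: [0.3969, 0.3807, 0.1922]
tool_rot: [2.221, 2.221, 0.006]
contact_force: [0.4, 0.2, 0.4]
opening: 0.0852
```

View pics/w3.png

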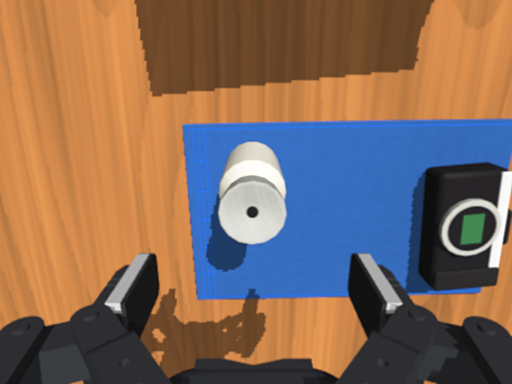

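The pump stands upright on the mat, head at (252,210), with the camera clear at (470,230). Next is the spray can.

```bash
python3 -m creep '[{"hand":1,"translation":[-3,1.1,0],"delta_rot":[0,0,0]},{"hand":1,"translation":[-5,1.9,0],"delta_rot":[0,0,0]},{"hand":1,"translation":[-5,1.9,0],"delta_rot":[0,0,0]},{"hand":1,"translation":[-5,1.9,0],"delta_rot":[0,0,0]},{"hand":1,"translation":[-5,1.9,0],"delta_rot":[0,0,0]},{"hand":1,"translation":[-5,1.9,0],"delta_rot":[0,0,0]},{"hand":1,"translation":[-5,1.9,0],"delta_rot":[0,0,0]},{"hand":1,"translation":[-4,1.6,0],"delta_rot":[0,0,0]}]'
python3 -m creep '[{"hand":1,"translation":[-3,1.1,0],"delta_rot":[0,0,0]},{"hand":1,"translation":[-1.4,0.5,0],"delta_rot":[0,0,0]},{"hand":1,"translation":[0,0,0],"delta_rot":[0,0,0]},{"hand":1,"translation":[0,0,2],"delta_rot":[0,0,0]},{"hand":1,"translation":[0,0,0],"delta_rot":[0,0,0]}]'
python3 - <<'E'
from h import *
snap('wrist','w4')
z=load('wrist0');P=cloud(load('w4'))
for k,(zl,zh,rr,c) in {'sprayall':(.112,.14,.026,(.556,-.033)),'flux':(.112,.135,.026,(.598,-.09)),'reel':(.038,.048,.034,(.613,-.029))}.items():
    q=P[(P[...,2]>zl)&(P[...,2]<zh)&(np.hypot(P[...,0]-c[0],P[...,1]-c[1])<rr)]
    if len(q)>20:print(k,len(q),cv2.minEnclosingCircle(q[:,:2].astype(np.float32)),q[:,2].max())
E
```

```text
t: 8.28
tool_pos: [0.5363, 0.0081, 0.188]
tool_rot: [-2.221, -2.218, 0.003]
contact_force: [0.1, -0.5, -0.1]
opening: 0.0857
t: 8.9
tool_pos: [0.5509, -0.0326, 0.167]
tool_rot: [-2.217, -2.22, 0.005]
contact_force: [0.4, 0.5, 0.1]
opening: 0.0855
sprayall 3052 ((0.5545257329940796, -0.03296174854040146), 0.018156107515096664) 0.13744492524975
flux 1745 ((0.5974042415618896, -0.09021838754415512), 0.014751016162335873) 0.12609568645643104
reel 2842 ((0.6127328872680664, -0.029576122760772705), 0.0269538015127182) 0.04481275430519305
```

View pics/w4.png

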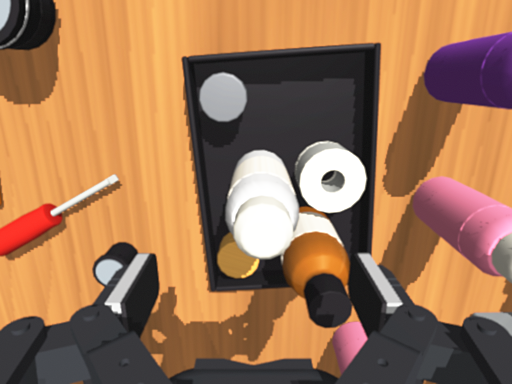

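The in-tray can's white cap is at (263,227) between the fingers. The flux cap (327,300) and reel (332,180) are clear of their paths.

```bash
python3 -m creep '[{"hand":1,"translation":[-0.05,0.2,2],"delta_rot":[0,0,0]},{"hand":1,"translation":[0,0,2],"delta_rot":[0,0,0]},{"hand":1,"translation":[0,0,1.2],"delta_rot":[0,0,0]},{"hand":1,"translation":[0,0,0],"delta_rot":[0,0,0]},{"hand":0.35,"translation":[0,0,0],"delta_rot":[0,0,0]},{"hand":0.2,"translation":[0,0,0],"delta_rot":[0,0,0]},{"hand":0.1,"translation":[0,0,0],"delta_rot":[0,0,0]},{"hand":0.1,"translation":[0,0,0],"delta_rot":[0,0,0]}]' 40
python3 -m creep '[{"hand":0.1,"translation":[0,0,0],"delta_rot":[0,0,0]},{"hand":0.1,"translation":[0,0,0],"delta_rot":[0,0,0]},{"hand":0.1,"translation":[0,0,0],"delta_rot":[0,0,0]},{"hand":0.1,"translation":[0,0,0],"delta_rot":[0,0,0]}]' 40
```

```text
t: 9.95
tool_pos: [0.5557, -0.0346, 0.1194]
tool_rot: [2.22, 2.22, 0.002]
contact_force: [-0.5, -0.8, 3.5]
opening: 0.0332
t: 10.45
tool_pos: [0.5558, -0.0347, 0.1194]
tool_rot: [2.22, 2.22, 0.002]
contact_force: [0.5, 0.5, 5.0]
opening: 0.0329
```

```bash
python3 -m creep '[{"hand":0.1,"translation":[0,0,-0.5],"delta_rot":[0,0,0]},{"hand":0.1,"translation":[0,0,-0.5],"delta_rot":[0,0,0]},{"hand":0.1,"translation":[0,0,-1],"delta_rot":[0,0,0]},{"hand":0.1,"translation":[0,0,-1],"delta_rot":[0,0,0]},{"hand":0.1,"translation":[0,0,0],"delta_rot":[0,0,0]},{"hand":0.1,"translation":[0,0,0],"delta_rot":[0,0,0]}]'
python3 - <<'E'
from h import *
snap('side','s5');snap('wrist','w5')
cv2.imwrite('pics/v5.png',np.hstack([cv2.resize(load('s5')['im'][60:280,160:380,::-1],(400,400)),load('w5')['im'][:,60:460,::-1][:400][:384].repeat(1,0) if 0 else cv2.resize(load('w5')['im'][:,60:460,::-1],(400,400))]))
E
```

```text
t: 11.2
tool_pos: [0.5549, -0.0345, 0.1483]
tool_rot: [-2.221, -2.221, 0.0]
contact_force: [-0.3, -0.4, -1.4]
opening: 0.0334
```

View pics/v5.png

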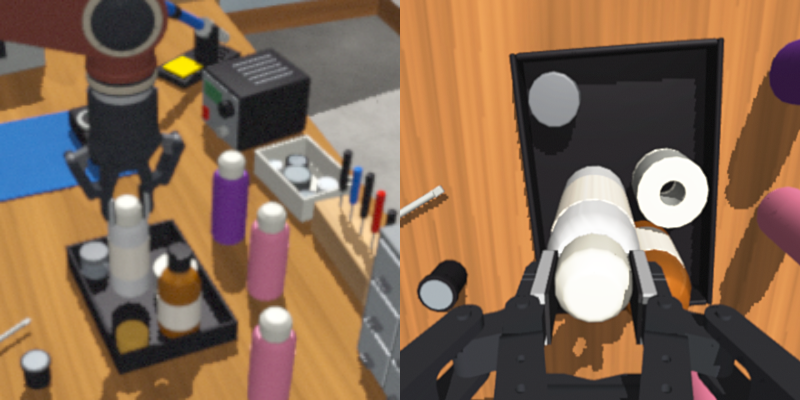

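The can is held upright in the pads (right half, around (593,280)). I lift it and carry it to the mat.

```bash
python3 -m creep '[{"hand":0.1,"translation":[0,0,-2],"delta_rot":[0,0,0]},{"hand":0.1,"translation":[0.5,0,-2],"delta_rot":[0,0,0]},{"hand":0.1,"translation":[2.5,-1.3,0],"delta_rot":[0,0,0]},{"hand":0.1,"translation":[4,-2.2,0],"delta_rot":[0,0,0]},{"hand":0.1,"translation":[4.2,-2.3,0],"delta_rot":[0,0,0]},{"hand":0.1,"translation":[4.2,-2.3,0],"delta_rot":[0,0,0]},{"hand":0.1,"translation":[4.2,-2.3,0],"delta_rot":[0,0,0]},{"hand":0.1,"translation":[4.2,-2.3,0],"delta_rot":[0,0,0]}]'
python3 -m creep '[{"hand":0.1,"translation":[3.7,-1.9,0],"delta_rot":[0,0,0]},{"hand":0.1,"translation":[2.3,-1.2,0],"delta_rot":[0,0,0]},{"hand":0.1,"translation":[0,0,1.5],"delta_rot":[0,0,0]},{"hand":0.1,"translation":[0,0,2],"delta_rot":[0,0,0]},{"hand":0.1,"translation":[0,0,1.5],"delta_rot":[0,0,0]},{"hand":0.1,"translation":[0,0,1],"delta_rot":[0,0,0]},{"hand":0.1,"translation":[0,0,0],"delta_rot":[0,0,0]},{"hand":0.1,"translation":[0,0,0],"delta_rot":[0,0,0]}]'
```

```text
t: 12.3
tool_pos: [0.4277, 0.2052, 0.1907]
tool_rot: [2.221, 2.22, 0.005]
contact_force: [0.6, -0.4, -2.0]
opening: 0.0332
t: 13.3
tool_pos: [0.3976, 0.2635, 0.129]
tool_rot: [2.221, 2.221, 0.002]
contact_force: [-0.2, 0.7, -1.4]
opening: 0.0329
```

```bash
python3 -m creep '[{"hand":0.1,"translation":[0,0,0.5],"delta_rot":[0,0,0]},{"hand":0.1,"translation":[0,0,0.3],"delta_rot":[0,0,0]},{"hand":0.1,"translation":[0,0,0.2],"delta_rot":[0,0,0]},{"hand":0.1,"translation":[0,0,0],"delta_rot":[0,0,0]},{"hand":0.1,"translation":[0,0,0],"delta_rot":[0,0,0]}]'
```

```text
t: 13.92
tool_pos: [0.3971, 0.2636, 0.1184]
tool_rot: [2.221, 2.221, 0.0]
contact_force: [0.4, 0.2, -1.4]
opening: 0.0332
```

```bash
python3 -m creep '[{"hand":0.1,"translation":[0,0,0.1],"delta_rot":[0,0,0]},{"hand":0.1,"translation":[0,0,0],"delta_rot":[0,0,0]},{"hand":0.1,"translation":[0,0,0],"delta_rot":[0,0,0]}]'

```

```text
t: 14.3
tool_pos: [0.3974, 0.2637, 0.1183]
tool_rot: [2.221, 2.221, 0.001]
contact_force: [-1.3, -1.1, 5.7]
opening: 0.0329
```

```bash
python3 -m creep '[{"hand":0.5,"translation":[0,0,0],"delta_rot":[0,0,0]},{"hand":0.8,"translation":[0,0,0],"delta_rot":[0,0,0]},{"hand":1,"translation":[0,0,0],"delta_rot":[0,0,0]},{"hand":1,"translation":[0,0,0],"delta_rot":[0,0,0]},{"hand":1,"translation":[0,0,-2.5],"delta_rot":[0,0,0]},{"hand":1,"translation":[0,0,-3.5],"delta_rot":[0,0,0]},{"hand":1,"translation":[0,0,-1.5],"delta_rot":[0,0,0]},{"hand":1,"translation":[0,0,0],"delta_rot":[0,0,0]}]'
python3 - <<'E'
from h import *
snap('wrist','w6')
E
```

```text
t: 15.3
tool_pos: [0.3976, 0.2638, 0.1933]
tool_rot: [2.221, 2.221, 0.004]
contact_force: [-0.0, 0.2, -0.0]
opening: 0.0854
```

View pics/w6.png

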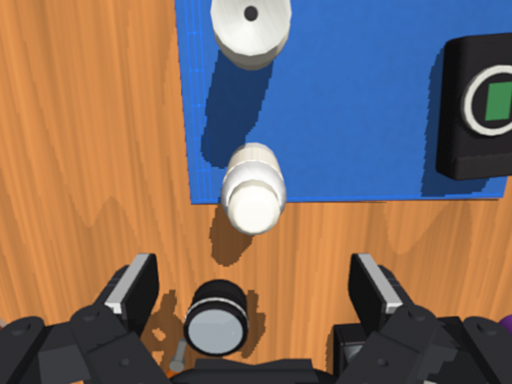

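Both stand upright on the mat, the pump at (250,15) and the spray can at (254,205). Now the flux bottle.

```bash
python3 -m creep '[{"hand":1,"translation":[-2.5,1.4,0],"delta_rot":[0,0,0]},{"hand":1,"translation":[-4.5,2.5,0],"delta_rot":[0,0,0]},{"hand":1,"translation":[-4.8,2.7,0],"delta_rot":[0,0,0]},{"hand":1,"translation":[-4.8,2.7,0],"delta_rot":[0,0,0]},{"hand":1,"translation":[-4.8,2.7,0],"delta_rot":[0,0,0]},{"hand":1,"translation":[-4.8,2.7,0],"delta_rot":[0,0,0]},{"hand":1,"translation":[-4.5,2.6,0],"delta_rot":[0,0,0]},{"hand":1,"translation":[-3,1.7,0],"delta_rot":[0,0,0]}]'
python3 -m creep '[{"hand":1,"translation":[-1.7,1,0],"delta_rot":[0,0,0]},{"hand":1,"translation":[0,0,0],"delta_rot":[0,0,0]},{"hand":1,"translation":[0,0,2.5],"delta_rot":[0,0,0]},{"hand":1,"translation":[0,0,0],"delta_rot":[0,0,0]},{"hand":1,"translation":[0,0,0],"delta_rot":[0,0,0]}]'
python3 - <<'E'
from h import *
snap('wrist','w7')
P=cloud(load('w7'))
for k,(zl,zh,rr,c) in {'flux':(.112,.135,.026,(.598,-.09)),'reel':(.038,.048,.034,(.613,-.029))}.items():
    q=P[(P[...,2]>zl)&(P[...,2]<zh)&(np.hypot(P[...,0]-c[0],P[...,1]-c[1])<rr)]
    if len(q)>20:print(k,len(q),cv2.minEnclosingCircle(q[:,:2].astype(np.float32)),q[:,2].max())
E
```

```text
t: 16.35
tool_pos: [0.5867, -0.0755, 0.1897]
tool_rot: [-2.221, -2.217, 0.003]
contact_force: [0.3, 0.1, -0.3]
opening: 0.0854
t: 16.98
tool_pos: [0.5968, -0.0895, 0.1677]
tool_rot: [-2.22, -2.223, -0.0]
contact_force: [0.1, 0.7, 1.2]
opening: 0.0854
flux 1982 ((0.5981252193450928, -0.09031857550144196), 0.014848613180220127) 0.12621258710477407
reel 3393 ((0.6132510900497437, -0.029553592205047607), 0.02714625559747219) 0.044696405926865246
```

View pics/w7.png

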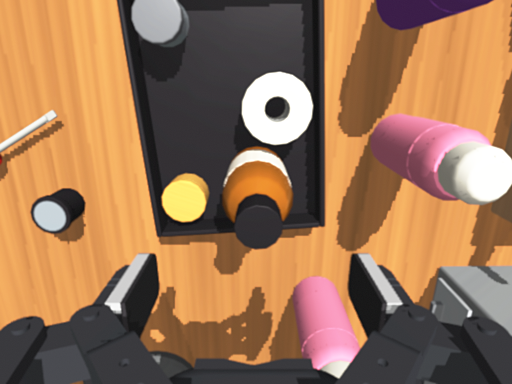

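The flux cap (258,222) is centred. The pink can (330,320) lies outside the finger path.

```bash
python3 -m creep '[{"hand":1,"translation":[0,0.1,2.4],"delta_rot":[0,0,0]},{"hand":1,"translation":[0,0,2.3],"delta_rot":[0,0,0]},{"hand":1,"translation":[0,0,1],"delta_rot":[0,0,0]},{"hand":1,"translation":[0,0,0],"delta_rot":[0,0,0]},{"hand":0.35,"translation":[0,0,0],"delta_rot":[0,0,0]},{"hand":0.2,"translation":[0,0,0],"delta_rot":[0,0,0]},{"hand":0.05,"translation":[0,0,0],"delta_rot":[0,0,0]},{"hand":0.05,"translation":[0,0,0],"delta_rot":[0,0,0]}]' 40
python3 -m creep '[{"hand":0.05,"translation":[0,0,0],"delta_rot":[0,0,0]},{"hand":0.05,"translation":[0,0,0],"delta_rot":[0,0,0]},{"hand":0.05,"translation":[0,0,0],"delta_rot":[0,0,0]},{"hand":0.05,"translation":[0,0,0],"delta_rot":[0,0,0]}]' 40
```

```text
t: 18.02
tool_pos: [0.5986, -0.0907, 0.1111]
tool_rot: [2.221, 2.22, 0.001]
contact_force: [0.8, 0.0, 2.8]
opening: 0.0276
t: 18.52
tool_pos: [0.5986, -0.0906, 0.1111]
tool_rot: [2.22, 2.22, 0.001]
contact_force: [0.5, 0.4, 5.1]
opening: 0.0273
```

```bash
python3 -m creep '[{"hand":0.05,"translation":[0,0,-1],"delta_rot":[0,0,0]},{"hand":0.05,"translation":[0,0,-2],"delta_rot":[0,0,0]},{"hand":0.05,"translation":[0,0,-3],"delta_rot":[0,0,0]},{"hand":0.05,"translation":[0,0,-1.5],"delta_rot":[0,0,0]},{"hand":0.05,"translation":[0,0,0],"delta_rot":[0,0,0]},{"hand":0.05,"translation":[0,0,0],"delta_rot":[0,0,0]}]'
python3 - <<'E'
from h import *
snap('wrist','w8')
E
```

```text
t: 19.27
tool_pos: [0.5972, -0.0903, 0.184]
tool_rot: [-2.22, -2.22, 0.002]
contact_force: [-0.6, 0.0, -2.6]
opening: 0.0278
```

View pics/w8.png

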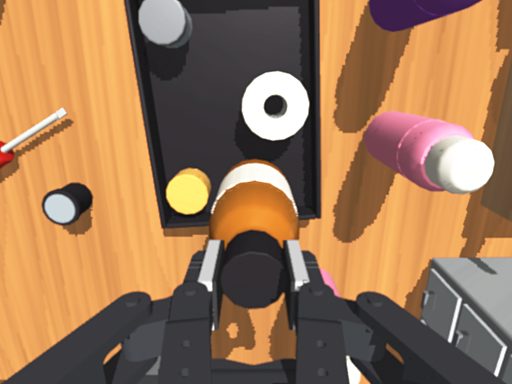

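The flux bottle is held (cap at (253,265)). I carry it to the third free spot.

```bash
python3 -m creep '[{"hand":0.05,"translation":[2,-0.4,0],"delta_rot":[0,0,0]},{"hand":0.05,"translation":[4,-0.9,0],"delta_rot":[0,0,0]},{"hand":0.05,"translation":[4.5,-1,0],"delta_rot":[0,0,0]},{"hand":0.05,"translation":[4.5,-1,0],"delta_rot":[0,0,0]},{"hand":0.05,"translation":[4.5,-1,0],"delta_rot":[0,0,0]},{"hand":0.05,"translation":[4.5,-1,0],"delta_rot":[0,0,0]},{"hand":0.05,"translation":[4.5,-1,0],"delta_rot":[0,0,0]},{"hand":0.05,"translation":[4.5,-1,0],"delta_rot":[0,0,0]}]'
python3 -m creep '[{"hand":0.05,"translation":[4,-0.9,0],"delta_rot":[0,0,0]},{"hand":0.05,"translation":[3,-0.5,0],"delta_rot":[0,0,0]},{"hand":0.05,"translation":[1,0,0],"delta_rot":[0,0,0]},{"hand":0.05,"translation":[0,0,2],"delta_rot":[0,0,0]},{"hand":0.05,"translation":[0,0,2.5],"delta_rot":[0,0,0]},{"hand":0.05,"translation":[0,0,1.5],"delta_rot":[0,0,0]},{"hand":0.05,"translation":[0,0,0.4],"delta_rot":[0,0,0]},{"hand":0.05,"translation":[0,0,0],"delta_rot":[0,0,0]}]'
```

```text
t: 20.32
tool_pos: [0.5232, 0.2417, 0.1845]
tool_rot: [-2.22, -2.221, 0.002]
contact_force: [0.1, 0.2, -2.5]
opening: 0.0274
t: 21.32
tool_pos: [0.5112, 0.3191, 0.1213]
tool_rot: [2.222, 2.221, -0.0]
contact_force: [0.7, 0.4, -1.7]
opening: 0.0277
```

```bash
python3 -m creep '[{"hand":0.05,"translation":[0,0,0.3],"delta_rot":[0,0,0]},{"hand":0.05,"translation":[0,0,0],"delta_rot":[0,0,0]},{"hand":0.05,"translation":[0,0,0],"delta_rot":[0,0,0]}]'
```

```text
t: 21.7
tool_pos: [0.5112, 0.3196, 0.1188]
tool_rot: [2.221, 2.221, 0.001]
contact_force: [0.2, 0.2, -2.0]
opening: 0.0274
```

Target TCP is about 0.110.

```bash
python3 -m creep '[{"hand":0.05,"translation":[0,0,0.5],"delta_rot":[0,0,0]},{"hand":0.05,"translation":[0,0,0.3],"delta_rot":[0,0,0]},{"hand":0.05,"translation":[0,0,0.1],"delta_rot":[0,0,0]},{"hand":0.05,"translation":[0,0,0],"delta_rot":[0,0,0]},{"hand":0.05,"translation":[0,0,0],"delta_rot":[0,0,0]}]'
```

```text
t: 22.32
tool_pos: [0.5112, 0.3197, 0.11]
tool_rot: [2.221, 2.221, 0.001]
contact_force: [-1.1, 0.0, 5.0]
opening: 0.0276
```

```bash
python3 -m creep '[{"hand":0.5,"translation":[0,0,0],"delta_rot":[0,0,0]},{"hand":0.8,"translation":[0,0,0],"delta_rot":[0,0,0]},{"hand":1,"translation":[0,0,0],"delta_rot":[0,0,0]},{"hand":1,"translation":[0,0,0],"delta_rot":[0,0,0]},{"hand":1,"translation":[0,0,-2.5],"delta_rot":[0,0,0]},{"hand":1,"translation":[0,0,-3.5],"delta_rot":[0,0,0]},{"hand":1,"translation":[0,0,-2],"delta_rot":[0,0,0]},{"hand":1,"translation":[0,0,0],"delta_rot":[0,0,0]}]'
python3 - <<'E'
from h import *
snap('scene','c9');snap('wrist','w9')
cv2.imwrite('pics/v9.png',np.hstack([cv2.resize(load('c9')['im'][80:330,240:490,::-1],(400,400)),cv2.resize(load('w9')['im'][:,50:450,::-1],(400,384)).copy() if 0 else cv2.resize(load('w9')['im'][:,50:450,::-1],(400,400))]))
E
```

```text
t: 23.32
tool_pos: [0.5121, 0.32, 0.1914]
tool_rot: [2.22, 2.22, 0.006]
contact_force: [-0.5, 0.7, 0.6]
opening: 0.0853
```

View pics/v9.png

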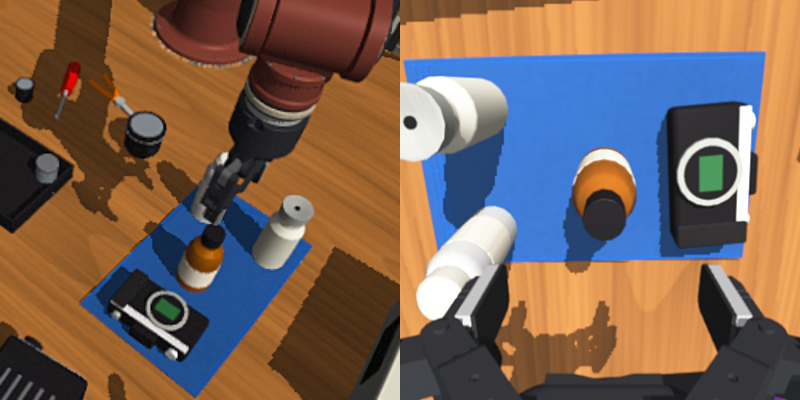

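All three stand on the mat clear of the camera: pump at (285,230), flux at (202,258), and the spray can behind the finger in the left panel but visible in the right one at (465,265). Next I go to the reel and turn the jaws to the tray's y.

```bash
python3 -m creep '[{"hand":1,"translation":[-3,0.9,0],"delta_rot":[0,0,0]},{"hand":1,"translation":[-5,1.4,0],"delta_rot":[0,0,0]},{"hand":1,"translation":[-5,1.4,0],"delta_rot":[0,0,0]},{"hand":1,"translation":[-5,1.4,0],"delta_rot":[0,0,0]},{"hand":1,"translation":[-5,1.4,0],"delta_rot":[0,0,0]},{"hand":1,"translation":[-5,1.5,0],"delta_rot":[0,0,0]},{"hand":1,"translation":[-4,1.2,0],"delta_rot":[0,0,0]},{"hand":1,"translation":[-3,0.9,0],"delta_rot":[0,0,0]}]'
python3 -m creep '[{"hand":1,"translation":[0,0,0],"delta_rot":[0,0,-10.5]},{"hand":1,"translation":[0,0,0],"delta_rot":[0,0,-10.5]},{"hand":1,"translation":[0,0,0],"delta_rot":[0,0,-10.5]},{"hand":1,"translation":[0,0,0],"delta_rot":[0,0,-10.5]},{"hand":1,"translation":[0,0,0],"delta_rot":[0,0,-10.5]},{"hand":1,"translation":[0,0,0],"delta_rot":[0,0,-10.5]},{"hand":1,"translation":[0,0,0],"delta_rot":[0,0,-10.5]},{"hand":1,"translation":[0,0,0],"delta_rot":[0,0,-10.5]}]'
python3 -m creep '[{"hand":1,"translation":[0,0,0],"delta_rot":[0,0,-10]},{"hand":1,"translation":[0,0,0],"delta_rot":[0,0,0]},{"hand":1,"translation":[0,0,2],"delta_rot":[0,0,0]},{"hand":1,"translation":[0,0,2],"delta_rot":[0,0,0]},{"hand":1,"translation":[0,0,0],"delta_rot":[0,0,0]},{"hand":1,"translation":[0,0,0],"delta_rot":[0,0,0]}]'
cat >> h.py <<'E'
from scipy.spatial.transform import Rotation as R
def tool(target):
    o=ctrl.get_obs();M=R.from_rotvec(o['tool_rot']).as_matrix()
    print('yaw of jaw axis',np.degrees(np.arctan2(M[1,1],M[0,1])).round(2),'tilt',np.degrees(np.arccos(-M[2,2])).round(2),'q',o['q'].round(3))
    print('move cm in tool axes',(M.T@(np.array(target)-o['tool_pos'])*100).round(2))
E
python3 - <<'E'
from h import *
snap('wrist','w10')
P=cloud(load('w10'))
q=P[(abs(P[...,2]-.043)<.004)&(np.hypot(P[...,0]-.613,P[...,1]+.0295)<.034)]
(x,y),r=cv2.minEnclosingCircle(q[:,:2].astype(np.float32));print(x,y,r,np.median(q[:,2]))
tool([x,y,.022])
E
```

```text
t: 24.42
tool_pos: [0.6112, -0.0322, 0.1868]
tool_rot: [-2.221, -2.218, 0.003]
contact_force: [-0.5, 0.4, -1.1]
opening: 0.0858
t: 25.42
tool_pos: [0.6108, -0.0303, 0.1867]
tool_rot: [-0.155, -3.134, -0.001]
contact_force: [0.3, 0.6, 0.9]
opening: 0.0851
t: 26.18
tool_pos: [0.6119, -0.0305, 0.1489]
tool_rot: [0.109, -3.139, -0.0]
contact_force: [-0.4, -1.6, -0.4]
opening: 0.0852
0.6130125522613525 -0.029537633061408997 0.027105389162898064 0.04258464019974148
yaw of jaw axis 93.99 tilt 0.04 q [-0.171  0.094  1.723 -0.     1.324 -1.812]
move cm in tool axes [-0.07  0.1  12.77]
```

View pics/w10.png

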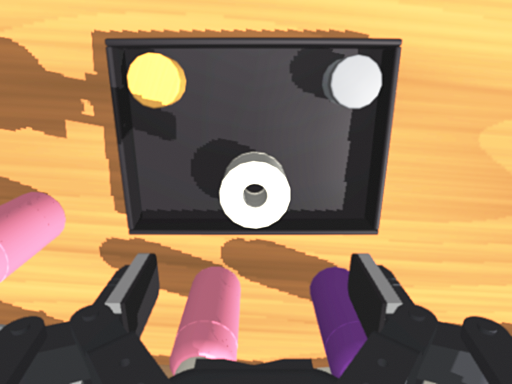

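The reel (255,193) is centred between the open jaws. The tin (156,80) and jar (355,82) are well clear, so I descend.

```bash
python3 -m creep '[{"hand":1,"translation":[0,0.1,3],"delta_rot":[0,0,0]},{"hand":1,"translation":[0,0,3],"delta_rot":[0,0,0]},{"hand":1,"translation":[0,0,2.5],"delta_rot":[0,0,0]},{"hand":1,"translation":[0,0,2],"delta_rot":[0,0,0]},{"hand":1,"translation":[0,0,1.3],"delta_rot":[0,0,0]},{"hand":1,"translation":[0,0,0.7],"delta_rot":[0,0,0]},{"hand":1,"translation":[0,0,0],"delta_rot":[0,0,0]},{"hand":1,"translation":[0,0,0],"delta_rot":[0,0,0]}]' 40
python3 - <<'E'
from h import *
snap('wrist','w11');tool([.613,-.0295,.022])
E
```

```text
t: 27.22
tool_pos: [0.6127, -0.0296, 0.0253]
tool_rot: [-0.11, 3.138, -0.001]
contact_force: [-0.6, 0.1, 0.1]
opening: 0.0853
yaw of jaw axis 94.0 tilt 0.1 q [-0.17   0.245  1.783 -0.     1.112 -1.81 ]
move cm in tool axes [-0.03  0.01  0.33]
```

View pics/w11.png

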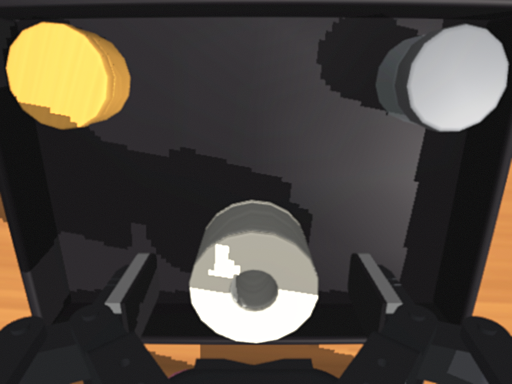

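Fingers stand on both sides of the reel (255,280). I lower 3 mm and close.

```bash
python3 -m creep '[{"hand":1,"translation":[0,0,0.3],"delta_rot":[0,0,0]},{"hand":0.55,"translation":[0,0,0],"delta_rot":[0,0,0]},{"hand":0.4,"translation":[0,0,0],"delta_rot":[0,0,0]},{"hand":0.4,"translation":[0,0,0],"delta_rot":[0,0,0]},{"hand":0.4,"translation":[0,0,0],"delta_rot":[0,0,0]},{"hand":0.4,"translation":[0,0,0],"delta_rot":[0,0,0]},{"hand":0.4,"translation":[0,0,0],"delta_rot":[0,0,0]}]' 40
python3 -m creep '[{"hand":0.4,"translation":[0,0,-0.5],"delta_rot":[0,0,0]},{"hand":0.4,"translation":[0,0,-1.5],"delta_rot":[0,0,0]},{"hand":0.4,"translation":[0,0,-3],"delta_rot":[0,0,0]},{"hand":0.4,"translation":[0,0,-4],"delta_rot":[0,0,0]},{"hand":0.4,"translation":[0,0,-4],"delta_rot":[0,0,0]},{"hand":0.4,"translation":[0,0,-2],"delta_rot":[0,0,0]},{"hand":0.4,"translation":[0,0,0],"delta_rot":[0,0,0]},{"hand":0.4,"translation":[0,0,0],"delta_rot":[0,0,0]}]'
python3 - <<'E'
from h import *
snap('wrist','w12');P=cloud(load('w12'));o=ctrl.get_obs()
q=P[(np.hypot(P[...,0]-.613,P[...,1]+.0295)<.034)&(P[...,2]>o['tool_pos'][2]+.01)&(P[...,2]<o['tool_pos'][2]+.03)]
print(np.median(q[:,2])-o['tool_pos'][2],cv2.minEnclosingCircle(q[:,:2].astype(np.float32)),np.linalg.lstsq(np.c_[q[:,:2],np.ones(len(q))],q[:,2],rcond=None)[0])
tool([.4865,-.346,.165])
E
```

```text
t: 28.15
tool_pos: [0.6123, -0.0296, 0.0217]
tool_rot: [-0.11, 3.139, -0.0]
contact_force: [0.5, -0.5, 3.3]
opening: 0.0526
t: 29.15
tool_pos: [0.6107, -0.0293, 0.1691]
tool_rot: [0.11, -3.136, -0.001]
contact_force: [-0.7, 0.4, -1.2]
opening: 0.0532
0.021210870910214924 ((0.6070917844772339, -0.029979705810546875), 0.03198210150003433) [0.03312467 0.00400165 0.16914645]
yaw of jaw axis 94.0 tilt 0.24 q [-0.17   0.076  1.709 -0.     1.361 -1.81 ]
move cm in tool axes [ 14.58 -30.73   0.4 ]
```

View pics/w12.png

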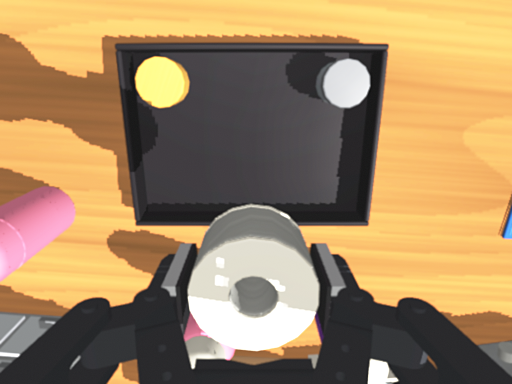

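The reel is held level. I move to a viewpoint beside the stand so the wrist camera can see the spindle.

```bash
python3 -m creep '[{"hand":0.4,"translation":[0.8,-2.5,0],"delta_rot":[0,0,0]},{"hand":0.4,"translation":[1,-4,0],"delta_rot":[0,0,0]},{"hand":0.4,"translation":[1,-4.5,0],"delta_rot":[0,0,0]},{"hand":0.4,"translation":[1,-4.5,0],"delta_rot":[0,0,0]},{"hand":0.4,"translation":[1,-4.5,0],"delta_rot":[0,0,0]},{"hand":0.4,"translation":[1,-4.5,0],"delta_rot":[0,0,0]},{"hand":0.4,"translation":[0.5,-3.5,0],"delta_rot":[0,0,0]},{"hand":0.4,"translation":[0,-2.5,0],"delta_rot":[0,0,0]}]'
python3 -m creep '[{"hand":0.4,"translation":[0,0,0],"delta_rot":[0,0,0]},{"hand":0.4,"translation":[0,0,0],"delta_rot":[0,0,0]},{"hand":0.4,"translation":[0,0,0],"delta_rot":[0,0,0]}]'
python3 - <<'E'
from h import *
snap('wrist','w13');snap('side','s13');snap('scene','c13')
for f in ('w13','s13','c13'):
    P=cloud(load(f))
    c=(.4865,-.346)
    m=(abs(P[...,2]-.012)<.003)&(np.hypot(P[...,0]-c[0],P[...,1]-c[1])<.06)
    q=P[m];print(f,'foot',len(q),cv2.minEnclosingCircle(q[:,:2].astype(np.float32)) if len(q) else '')
    m=(P[...,2]>.022)&(P[...,2]<.07)&(np.hypot(P[...,0]-c[0],P[...,1]-c[1])<.03)
    q=P[m]
    if len(q): 
        print('spindle',len(q),np.median(q,0),q.min(0),q.max(0)); t=q[q[:,2]>.058];print('top',len(t),t.mean(0) if len(t) else '')
tool([.4865,-.346,.165])
E
```

```text
t: 30.2
tool_pos: [0.5692, -0.3392, 0.169]
tool_rot: [0.108, -3.137, -0.004]
contact_force: [-0.3, -0.3, -1.6]
opening: 0.0531
t: 30.58
tool_pos: [0.5706, -0.3369, 0.171]
tool_rot: [0.112, -3.139, -0.001]
contact_force: [0.0, 0.2, -1.1]
opening: 0.0528
w13 foot 8505 ((0.4845300018787384, -0.3469166159629822), 0.04452959820628166)
spindle 110 [ 0.48454493 -0.34724232  0.060185  ] [ 0.48081245 -0.35100023  0.02896514] [ 0.48828049 -0.34320884  0.0624057 ]
top 105 [ 0.48448338 -0.34728454  0.06010911]
s13 foot 1372 ((0.4867013096809387, -0.34673240780830383), 0.04484173655509949)
spindle 65 [ 0.48420527 -0.34924492  0.04683719] [ 0.48128887 -0.3521144   0.02256713] [ 0.48899833 -0.34458056  0.0628858 ]
top 12 [ 0.48482174 -0.34714563  0.06038456]
c13 foot 371 ((0.48444440960884094, -0.34478309750556946), 0.04692725092172623)
spindle 29 [ 0.48768134 -0.34483058  0.04454561] [ 0.48053208 -0.35036828  0.02269309] [ 0.49088342 -0.34122973  0.06317932]
top 4 [ 0.48708711 -0.3457567   0.06152448]
yaw of jaw axis 94.06 tilt 0.01 q [-0.646  0.188  1.581  0.     1.372 -2.288]
move cm in tool axes [ 8.45 -0.27  0.64]
```

View pics/w13.png

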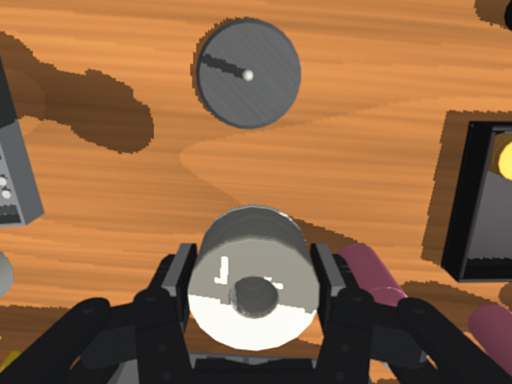

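View pics/s13.png

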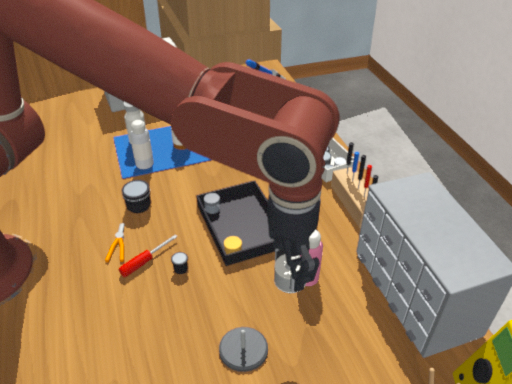

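```bash
python3 - <<'E'
from h import *
o=ctrl.get_obs();tp=o['tool_pos'];M=R.from_rotvec(o['tool_rot']).as_matrix()
z=load('w13');P=cloud(z);L=(P-tp)@M   # tool coords
# top flange plane pts, jaws excluded
m=(abs(L[...,2]+.0212)<.0025)&(np.hypot(L[...,0],L[...,1])<.034)&(abs(L[...,1])<.024)
q=L[m];print(len(q),np.median(q[:,2]))
v,u=np.nonzero(m);print(u.min(),u.max(),v.min(),v.max())
# hole: points inside ring not in flange
mm=m.astype(np.uint8)
cs,h=cv2.findContours(mm,cv2.RETR_CCOMP,cv2.CHAIN_APPROX_NONE)
for c,hh in zip(cs,h[0]):
    if hh[3]>=0 and cv2.contourArea(c)>300:
        p=plane(z,c.reshape(-1,2),tp[2]+.0212); l=(p-tp)@M
        print('hole tool xy',cv2.minEnclosingCircle(l[:,:2].astype(np.float32)),cv2.fitEllipse(l[:,:2].astype(np.float32)))
# outer by circle fit: front/back edges
A=q[np.hypot(q[:,0],q[:,1])>.0]
print('x range',A[:,0].min(),A[:,0].max())
E
```

```text
9699 -0.020483763894835343
192 313 236 349
hole tool xy ((0.00016019986651372164, 0.00019506410171743482), 0.01030040718615055) ((0.00031170868896879256, 0.00012054936814820394), (0.019111165776848793, 0.019935401156544685), 179.23129272460938)
x range -0.028448315909141788 0.02622784953933955
```

```bash
python3 - <<'E'
from h import *
print(ctrl.get_obs()['tool_pos']);tool([.4848,-.347,.12])
E
```

```text
[ 0.57057408 -0.33732976  0.17140452]
yaw of jaw axis 94.06 tilt 0.01 q [-0.646  0.188  1.581  0.     1.372 -2.288]
move cm in tool axes [ 8.62 -0.36  5.14]
```

```bash
python3 -m creep '[{"hand":0.4,"translation":[2,-0.1,0],"delta_rot":[0,0,0]},{"hand":0.4,"translation":[3,-0.1,0],"delta_rot":[0,0,0]},{"hand":0.4,"translation":[2.6,-0.1,0],"delta_rot":[0,0,0]},{"hand":0.4,"translation":[1,-0.1,0],"delta_rot":[0,0,0]},{"hand":0.4,"translation":[0,0,2.5],"delta_rot":[0,0,0]},{"hand":0.4,"translation":[0,0,2.5],"delta_rot":[0,0,0]},{"hand":0.4,"translation":[0,0,0],"delta_rot":[0,0,0]},{"hand":0.4,"translation":[0,0,0],"delta_rot":[0,0,0]}]'
python3 - <<'E'
from h import *
tool([.4848,-.347,.09])
snap('side','s14');snap('wrist','w14');snap('scene','c14')
cv2.imwrite('pics/v14.png',np.hstack([cv2.resize(load('s14')['im'][240:384,170:314,::-1],(400,400),interpolation=2),cv2.resize(load('w14')['im'][200:384,160:344,::-1],(400,400),interpolation=2)]))
E
```

```text
t: 31.72
tool_pos: [0.4856, -0.3484, 0.1224]
tool_rot: [-0.11, 3.139, -0.002]
contact_force: [0.4, 0.3, -1.2]
opening: 0.0531
yaw of jaw axis 94.02 tilt 0.09 q [-0.747  0.087  1.779  0.     1.274 -2.388]
move cm in tool axes [0.07 0.15 3.24]
```

View pics/v14.png

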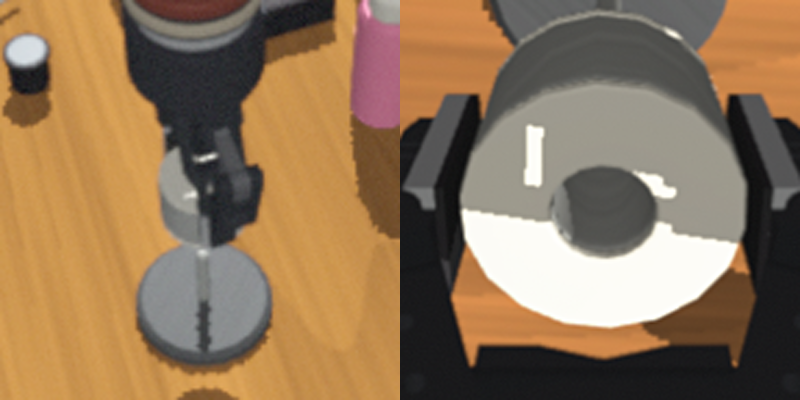

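The spindle sits just under the reel in the side crop (203,265). I trim about 1 mm and lower in stages.

```bash
python3 -m creep '[{"hand":0.4,"translation":[0.1,0.15,1],"delta_rot":[0,0,0]},{"hand":0.4,"translation":[0,0,1.5],"delta_rot":[0,0,0]},{"hand":0.4,"translation":[0,0,1],"delta_rot":[0,0,0]},{"hand":0.4,"translation":[0,0,0.5],"delta_rot":[0,0,0]},{"hand":0.4,"translation":[0,0,0.5],"delta_rot":[0,0,0]},{"hand":0.4,"translation":[0,0,0],"delta_rot":[0,0,0]},{"hand":0.4,"translation":[0,0,0],"delta_rot":[0,0,0]}]'
python3 - <<'E'
from h import *
tool([.4848,-.347,.03])
snap('side','s15');snap('wrist','w15')
cv2.imwrite('pics/v15.png',np.hstack([cv2.resize(load('s15')['im'][240:384,170:314,::-1],(400,400),interpolation=2),cv2.resize(load('w15')['im'][200:384,160:344,::-1],(400,400),interpolation=2)]))
E
```

```text
t: 32.75
tool_pos: [0.484, -0.3469, 0.0767]
tool_rot: [-0.11, 3.139, -0.001]
contact_force: [-0.2, 0.2, -1.5]
opening: 0.0528
yaw of jaw axis 94.0 tilt 0.04 q [-0.747  0.137  1.809 -0.     1.195 -2.387]
move cm in tool axes [-0.08 -0.01  4.67]
```

View pics/v15.png

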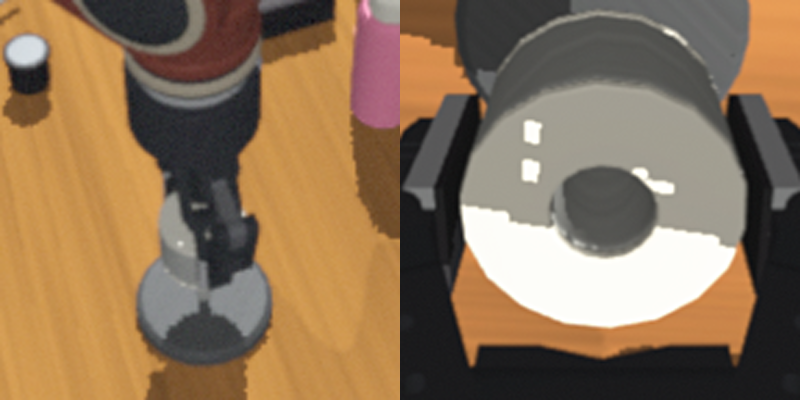

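```bash
python3 -m creep '[{"hand":0.4,"translation":[-0.05,0,0.4],"delta_rot":[0,0,0]},{"hand":0.4,"translation":[0,0,0.4],"delta_rot":[0,0,0]},{"hand":0.4,"translation":[0,0,0.4],"delta_rot":[0,0,0]},{"hand":0.4,"translation":[0,0,0],"delta_rot":[0,0,0]},{"hand":0.4,"translation":[0,0,0],"delta_rot":[0,0,0]}]'
```

```text
t: 33.48
tool_pos: [0.4842, -0.3467, 0.0643]
tool_rot: [0.11, -3.14, -0.0]
contact_force: [0.0, -0.4, -1.3]
opening: 0.053
```

No contact force with the underside about 15 mm below the nose, so the spindle is in the hole. I continue down.

```bash
python3 -m creep '[{"hand":0.4,"translation":[0,0,0.8],"delta_rot":[0,0,0]},{"hand":0.4,"translation":[0,0,0.8],"delta_rot":[0,0,0]},{"hand":0.4,"translation":[0,0,0.8],"delta_rot":[0,0,0]},{"hand":0.4,"translation":[0,0,0.6],"delta_rot":[0,0,0]},{"hand":0.4,"translation":[0,0,0.3],"delta_rot":[0,0,0]},{"hand":0.4,"translation":[0,0,0],"delta_rot":[0,0,0]},{"hand":0.4,"translation":[0,0,0],"delta_rot":[0,0,0]}]'
python3 - <<'E'
from h import *
tool([.4848,-.347,.029]);snap('wrist','w16')
P=cloud(load('w16'));
E
```

```text
t: 34.35
tool_pos: [0.4844, -0.3469, 0.0316]
tool_rot: [-0.11, 3.139, -0.001]
contact_force: [-0.5, -0.7, -1.3]
opening: 0.0531
yaw of jaw axis 94.0 tilt 0.03 q [-0.746  0.199  1.824 -0.     1.118 -2.387]
move cm in tool axes [-0.04 -0.01  0.26]
```

View pics/w16.png

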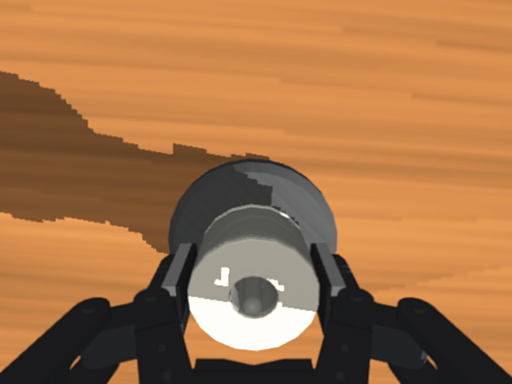

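The spindle tip shows inside the hole at (254,297), so I lower the last few mm.

```bash
python3 -m creep '[{"hand":0.4,"translation":[0,0,0.2],"delta_rot":[0,0,0]},{"hand":0.4,"translation":[0,0,0.1],"delta_rot":[0,0,0]},{"hand":0.4,"translation":[0,0,0],"delta_rot":[0,0,0]},{"hand":0.4,"translation":[0,0,0],"delta_rot":[0,0,0]}]'
```

```text
t: 34.9
tool_pos: [0.4843, -0.3468, 0.0287]
tool_rot: [-0.11, 3.14, -0.0]
contact_force: [-2.2, 1.6, 3.1]
opening: 0.0527
```

```bash
python3 -m creep '[{"hand":0.7,"translation":[0,0,0],"delta_rot":[0,0,0]},{"hand":0.9,"translation":[0,0,0],"delta_rot":[0,0,0]},{"hand":1,"translation":[0,0,0],"delta_rot":[0,0,0]},{"hand":1,"translation":[0,0,-2],"delta_rot":[0,0,0]},{"hand":1,"translation":[0,0,-3.5],"delta_rot":[0,0,0]},{"hand":1,"translation":[0,0,-5],"delta_rot":[0,0,0]},{"hand":1,"translation":[0,0,-5],"delta_rot":[0,0,0]},{"hand":1,"translation":[0,0,-1],"delta_rot":[0,0,0]}]'
python3 -m creep '[{"hand":1,"translation":[0,0,0],"delta_rot":[0,0,0]},{"hand":1,"translation":[0,0,0],"delta_rot":[0,0,0]}]'
python3 - <<'E'
from h import *
snap('wrist','w17');P=cloud(load('w17'));c=(.4845,-.347)
q=P[(np.hypot(P[...,0]-c[0],P[...,1]-c[1])<.04)&(abs(P[...,2]-.05)<.005)]
t=np.hypot(q[:,0]-c[0],q[:,1]-c[1])>.008; q=q[t]
print(len(q),cv2.minEnclosingCircle(q[:,:2].astype(np.float32)),np.median(q[:,2]),np.linalg.lstsq(np.c_[q[:,:2],np.ones(len(q))],q[:,2],rcond=None)[0])
s=P[(np.hypot(P[...,0]-c[0],P[...,1]-c[1])<.008)&(P[...,2]>.055)&(P[...,2]<.07)];print('spindle',s.mean(0))
q=P[(abs(P[...,2]-.012)<.003)&(np.hypot(P[...,0]-c[0],P[...,1]-c[1])<.055)];print('foot',cv2.minEnclosingCircle(q[:,:2].astype(np.float32)))
E
```

```text
t: 35.9
tool_pos: [0.4864, -0.3486, 0.2005]
tool_rot: [-0.11, 3.132, -0.012]
contact_force: [0.1, -0.1, -0.2]
opening: 0.0853
t: 36.15
tool_pos: [0.4834, -0.3459, 0.1915]
tool_rot: [0.11, -3.137, -0.003]
contact_force: [-0.6, -0.7, 0.3]
opening: 0.0856
2484 ((0.48526307940483093, -0.34656772017478943), 0.026912830770015717) 0.04954646498238219 [0.00402797 0.00127727 0.04798384]
spindle [ 0.48379422 -0.34733569  0.05972547]
foot ((0.4841412305831909, -0.3471854031085968), 0.04444508999586105)
```

View pics/w17.png

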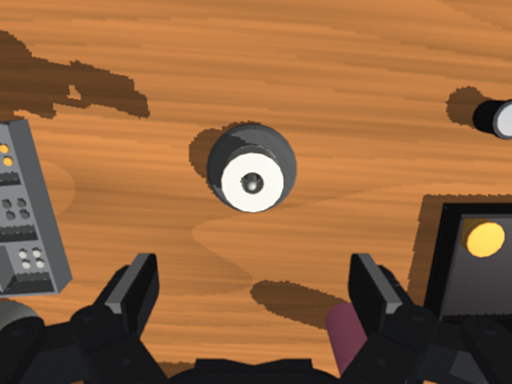

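The reel sits flat: its top is at 0.0495 m (expected 0.050) and its centre is about 1.5 mm from the spindle, whose tip is visible in the hole at (252,183). Now I turn back and fetch the flux bottle.

```bash
python3 -m creep '[{"hand":1,"translation":[0,0,0],"delta_rot":[0,0,10.5]},{"hand":1,"translation":[0,0,0],"delta_rot":[0,0,10.5]},{"hand":1,"translation":[0,0,0],"delta_rot":[0,0,10.5]},{"hand":1,"translation":[0,0,0],"delta_rot":[0,0,10.5]},{"hand":1,"translation":[0,0,0],"delta_rot":[0,0,10.5]},{"hand":1,"translation":[0,0,0],"delta_rot":[0,0,10.5]},{"hand":1,"translation":[0,0,0],"delta_rot":[0,0,10.5]},{"hand":1,"translation":[0,0,0],"delta_rot":[0,0,10.5]}]'
python3 -m creep '[{"hand":1,"translation":[0,0,0],"delta_rot":[0,0,10]},{"hand":1,"translation":[3,0,0],"delta_rot":[0,0,0]},{"hand":1,"translation":[5,0,0],"delta_rot":[0,0,0]},{"hand":1,"translation":[5,0,0],"delta_rot":[0,0,0]},{"hand":1,"translation":[5,0,0],"delta_rot":[0,0,0]},{"hand":1,"translation":[5,0,0],"delta_rot":[0,0,0]},{"hand":1,"translation":[5,0,0],"delta_rot":[0,0,0]},{"hand":1,"translation":[5,0,0],"delta_rot":[0,0,0]}]'
python3 - <<'E'
from h import *
tool([.511,.3197,.191])
E
```

```text
t: 37.2
tool_pos: [0.4835, -0.346, 0.1911]
tool_rot: [-2.024, -2.398, -0.0]
contact_force: [-0.6, 0.1, 0.2]
opening: 0.0851
t: 38.2
tool_pos: [0.4831, -0.015, 0.1916]
tool_rot: [-2.22, -2.219, 0.002]
contact_force: [0.8, 0.3, 0.4]
opening: 0.0857
yaw of jaw axis -0.02 tilt 0.16 q [-0.185 -0.261  1.984  0.     1.422 -0.185]
move cm in tool axes [33.47  2.78  0.07]
```

```bash
python3 -m creep '[{"hand":1,"translation":[4.8,0.4,0],"delta_rot":[0,0,0]},{"hand":1,"translation":[4.8,0.4,0],"delta_rot":[0,0,0]},{"hand":1,"translation":[4.8,0.4,0],"delta_rot":[0,0,0]},{"hand":1,"translation":[4.8,0.4,0],"delta_rot":[0,0,0]},{"hand":1,"translation":[4.8,0.4,0],"delta_rot":[0,0,0]},{"hand":1,"translation":[4.5,0.4,0],"delta_rot":[0,0,0]},{"hand":1,"translation":[3,0.3,0],"delta_rot":[0,0,0]},{"hand":1,"translation":[1.5,0.1,0],"delta_rot":[0,0,0]}]'
python3 -m creep '[{"hand":1,"translation":[0,0,2],"delta_rot":[0,0,0]},{"hand":1,"translation":[0,0,0],"delta_rot":[0,0,0]},{"hand":1,"translation":[0,0,0],"delta_rot":[0,0,0]}]'
python3 - <<'E'
from h import *
snap('wrist','w18');P=cloud(load('w18'))
for k,(zl,zh,rr,c) in {'flux':(.112,.135,.026,(.511,.32)),'spray':(.112,.14,.03,(.397,.264)),'pump':(.12,.135,.03,(.396,.38))}.items():
    q=P[(P[...,2]>zl)&(P[...,2]<zh)&(np.hypot(P[...,0]-c[0],P[...,1]-c[1])<rr)]
    if len(q)>20:print(k,len(q),cv2.minEnclosingCircle(q[:,:2].astype(np.float32)),q[:,2].max())
tool([.511,.3197,.110])
E
```

```text
t: 39.2
tool_pos: [0.5113, 0.3143, 0.1913]
tool_rot: [-2.219, -2.222, 0.005]
contact_force: [0.6, 0.5, -0.3]
opening: 0.0854
t: 39.58
tool_pos: [0.512, 0.3121, 0.1725]
tool_rot: [-2.223, -2.22, 0.002]
contact_force: [0.5, -0.3, 0.1]
opening: 0.0852
flux 1886 ((0.5104766488075256, 0.3198883533477783), 0.014552116394042969) 0.12563548619702444
spray 2377 ((0.3966732323169708, 0.26716387271881104), 0.017176151275634766) 0.13617319106079037
pump 5570 ((0.3951757252216339, 0.37988367676734924), 0.02272840403020382) 0.12963352939174644
yaw of jaw axis -0.07 tilt 0.02 q [ 0.424  0.043  1.735 -0.     1.364  0.425]
move cm in tool axes [ 0.73 -0.14  6.32]
```

View pics/w18.png

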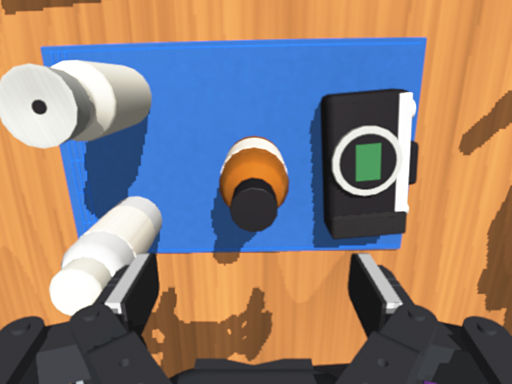

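All three still stand. The flux cap (253,205) is 7 mm ahead, so I adjust and grip.

```bash
python3 -m creep '[{"hand":1,"translation":[0.75,-0.1,1],"delta_rot":[0,0,0]},{"hand":1,"translation":[0,0,2.2],"delta_rot":[0,0,0]},{"hand":1,"translation":[0,0,2],"delta_rot":[0,0,0]},{"hand":1,"translation":[0,0,1],"delta_rot":[0,0,0]},{"hand":0.5,"translation":[0,0,0],"delta_rot":[0,0,0]},{"hand":0.2,"translation":[0,0,0],"delta_rot":[0,0,0]},{"hand":0.05,"translation":[0,0,0],"delta_rot":[0,0,0]},{"hand":0.05,"translation":[0,0,0],"delta_rot":[0,0,0]}]' 40
python3 -m creep '[{"hand":0.05,"translation":[0,0,0],"delta_rot":[0,0,0]},{"hand":0.05,"translation":[0,0,0],"delta_rot":[0,0,0]},{"hand":0.05,"translation":[0,0,0],"delta_rot":[0,0,0]},{"hand":0.05,"translation":[0,0,0],"delta_rot":[0,0,0]}]' 40
```

```text
t: 40.62
tool_pos: [0.512, 0.3212, 0.1126]
tool_rot: [2.221, 2.221, 0.004]
contact_force: [0.2, -0.3, 2.4]
opening: 0.0273
t: 41.12
tool_pos: [0.512, 0.3212, 0.1125]
tool_rot: [2.221, 2.221, 0.003]
contact_force: [0.3, -0.0, 4.5]
opening: 0.0277
```

```bash
python3 -m creep '[{"hand":0.05,"translation":[0,0,-1],"delta_rot":[0,0,0]},{"hand":0.05,"translation":[0,0,-2],"delta_rot":[0,0,0]},{"hand":0.05,"translation":[0,0,-3],"delta_rot":[0,0,0]},{"hand":0.05,"translation":[0,0,-1.5],"delta_rot":[0,0,0]},{"hand":0.05,"translation":[-2,0.4,0],"delta_rot":[0,0,0]},{"hand":0.05,"translation":[-4,0.8,0],"delta_rot":[0,0,0]},{"hand":0.05,"translation":[-4.5,1,0],"delta_rot":[0,0,0]},{"hand":0.05,"translation":[-4.5,1,0],"delta_rot":[0,0,0]}]'
python3 -m creep '[{"hand":0.05,"translation":[-4.5,1,0],"delta_rot":[0,0,0]},{"hand":0.05,"translation":[-4.5,1,0],"delta_rot":[0,0,0]},{"hand":0.05,"translation":[-4.5,1,0],"delta_rot":[0,0,0]},{"hand":0.05,"translation":[-4.5,1,0],"delta_rot":[0,0,0]},{"hand":0.05,"translation":[-4,0.8,0],"delta_rot":[0,0,0]},{"hand":0.05,"translation":[-2.5,0.5,0],"delta_rot":[0,0,0]},{"hand":0.05,"translation":[-1.5,0.2,0],"delta_rot":[0,0,0]},{"hand":0.05,"translation":[0,0,0],"delta_rot":[0,0,0]}]'
python3 - <<'E'
from h import *
tool([.598,-.0895,.1135])
E
```

```text
t: 42.12
tool_pos: [0.5424, 0.1682, 0.1846]
tool_rot: [-2.221, -2.221, 0.004]
contact_force: [0.3, 0.6, -1.8]
opening: 0.0278
t: 43.12
tool_pos: [0.5975, -0.0901, 0.1854]
tool_rot: [-2.222, -2.218, 0.001]
contact_force: [-0.1, 0.2, -2.5]
opening: 0.0274
yaw of jaw axis -0.1 tilt 0.1 q [-0.273  0.044  1.714  0.     1.386 -0.271]
move cm in tool axes [0.05 0.06 7.19]
```

```bash
python3 -m creep '[{"hand":0.05,"translation":[0,0,2],"delta_rot":[0,0,0]},{"hand":0.05,"translation":[0,0,2],"delta_rot":[0,0,0]},{"hand":0.05,"translation":[0,0,1.5],"delta_rot":[0,0,0]},{"hand":0.05,"translation":[0,0,1],"delta_rot":[0,0,0]},{"hand":0.05,"translation":[0,0,0.4],"delta_rot":[0,0,0]},{"hand":0.05,"translation":[0,0,0],"delta_rot":[0,0,0]},{"hand":0.05,"translation":[0,0,0],"delta_rot":[0,0,0]}]'
python3 - <<'E'
from h import *
tool([.598,-.0895,.1135])
snap('wrist','w19');snap('side','s19')
cv2.imwrite('pics/v19.png',np.hstack([cv2.resize(load('s19')['im'][100:300,150:350,::-1],(400,400),interpolation=2),cv2.resize(load('w19')['im'][:,50:450,::-1],(400,400))]))
E
```

```text
t: 44.0
tool_pos: [0.5988, -0.0894, 0.1182]
tool_rot: [2.221, 2.22, 0.001]
contact_force: [0.4, -0.6, -2.8]
opening: 0.0272
yaw of jaw axis -0.0 tilt 0.09 q [-0.271  0.109  1.763 -0.     1.268 -0.271]
move cm in tool axes [-0.01 -0.08  0.47]
```

View pics/v19.png

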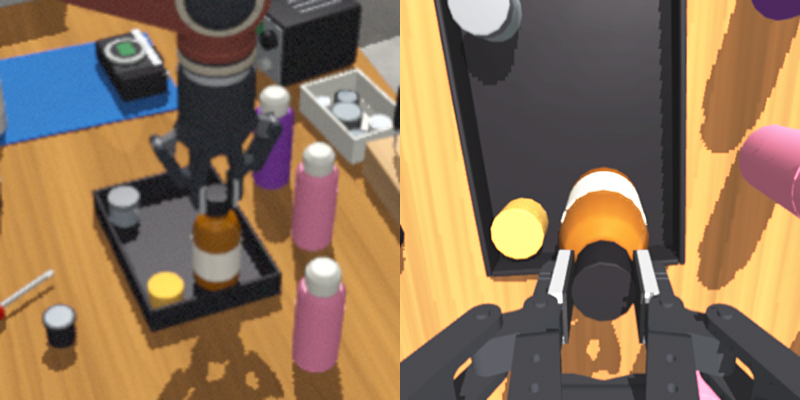

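The flux bottle is upright and just above its spot, with the tin (520,228) untouched.

```bash
python3 -m creep '[{"hand":0.05,"translation":[0,-0.05,0.3],"delta_rot":[0,0,0]},{"hand":0.05,"translation":[0,0,0.15],"delta_rot":[0,0,0]},{"hand":0.05,"translation":[0,0,0.1],"delta_rot":[0,0,0]},{"hand":0.05,"translation":[0,0,0],"delta_rot":[0,0,0]},{"hand":0.05,"translation":[0,0,0],"delta_rot":[0,0,0]}]'
```

```text
t: 44.72
tool_pos: [0.5981, -0.0894, 0.1136]
tool_rot: [2.221, 2.221, 0.0]
contact_force: [-3.9, 0.3, 5.8]
opening: 0.0276
```

```bash
python3 -m creep '[{"hand":0.5,"translation":[0,0,0],"delta_rot":[0,0,0]},{"hand":0.8,"translation":[0,0,0],"delta_rot":[0,0,0]},{"hand":1,"translation":[0,0,0],"delta_rot":[0,0,0]},{"hand":1,"translation":[0,0,0],"delta_rot":[0,0,0]},{"hand":1,"translation":[0,0,-2.5],"delta_rot":[0,0,0]},{"hand":1,"translation":[0,0,-3.5],"delta_rot":[0,0,0]},{"hand":1,"translation":[0,0,-2],"delta_rot":[0,0,0]},{"hand":1,"translation":[0,0,0],"delta_rot":[0,0,0]}]'
python3 - <<'E'
from h import *
snap('wrist','w20');P=cloud(load('w20'))
for k,(zl,zh,rr,c) in {'flux':(.112,.135,.026,(.598,-.09)),'tin':(.026,.035,.026,(.533,-.107))}.items():
    q=P[(P[...,2]>zl)&(P[...,2]<zh)&(np.hypot(P[...,0]-c[0],P[...,1]-c[1])<rr)]
    if len(q)>20:print(k,len(q),cv2.minEnclosingCircle(q[:,:2].astype(np.float32)),q[:,2].max())
E
python3 -m creep '[{"hand":1,"translation":[2.5,-1.4,0],"delta_rot":[0,0,0]},{"hand":1,"translation":[4.5,-2.5,0],"delta_rot":[0,0,0]},{"hand":1,"translation":[4.8,-2.7,0],"delta_rot":[0,0,0]},{"hand":1,"translation":[4.8,-2.7,0],"delta_rot":[0,0,0]},{"hand":1,"translation":[4.8,-2.7,0],"delta_rot":[0,0,0]},{"hand":1,"translation":[4.8,-2.7,0],"delta_rot":[0,0,0]},{"hand":1,"translation":[4.5,-2.6,0],"delta_rot":[0,0,0]},{"hand":1,"translation":[3,-1.7,0],"delta_rot":[0,0,0]}]'
python3 -m creep '[{"hand":1,"translation":[1.7,-1.1,0],"delta_rot":[0,0,0]},{"hand":1,"translation":[0,0,2],"delta_rot":[0,0,0]},{"hand":1,"translation":[0,0,0],"delta_rot":[0,0,0]},{"hand":1,"translation":[0,0,0],"delta_rot":[0,0,0]}]'
python3 - <<'E'
from h import *
snap('wrist','w21');P=cloud(load('w21'))
c=(.397,.264)
q=P[(P[...,2]>.112)&(P[...,2]<.14)&(np.hypot(P[...,0]-c[0],P[...,1]-c[1])<.03)]
(x,y),r=cv2.minEnclosingCircle(q[:,:2].astype(np.float32));print(x,y,r)
tool([x,y,.1183])
E
```

```text
t: 45.72
tool_pos: [0.5988, -0.0895, 0.1939]
tool_rot: [2.219, 2.219, 0.003]
contact_force: [-0.0, -0.2, -0.5]
opening: 0.0856
flux 1552 ((0.5970691442489624, -0.09067781269550323), 0.014759453013539314) 0.12656608035698735
tin 1354 ((0.5303285121917725, -0.10683465749025345), 0.023598341271281242) 0.0328439680560183
t: 46.78
tool_pos: [0.4054, 0.249, 0.1896]
tool_rot: [-2.219, -2.222, 0.005]
contact_force: [1.1, 0.2, 0.2]
opening: 0.0852
t: 47.28
tool_pos: [0.3964, 0.2645, 0.1711]
tool_rot: [-2.222, -2.221, 0.002]
contact_force: [-0.3, -0.4, -0.3]
opening: 0.0851
0.39652055501937866 0.2643633484840393 0.017489535734057426
yaw of jaw axis -0.03 tilt 0.02 q [ 0.432 -0.262  2.019 -0.     1.386  0.432]
move cm in tool axes [-0.02 -0.03  5.35]
```

View pics/w20.png

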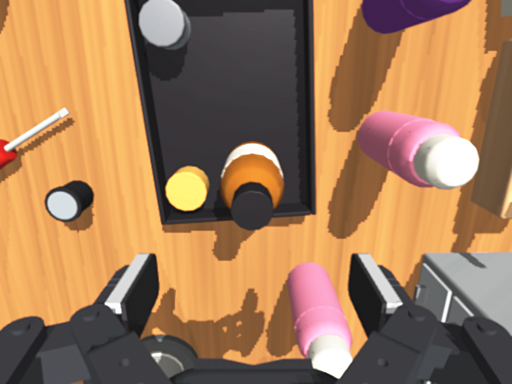

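View pics/w21.png

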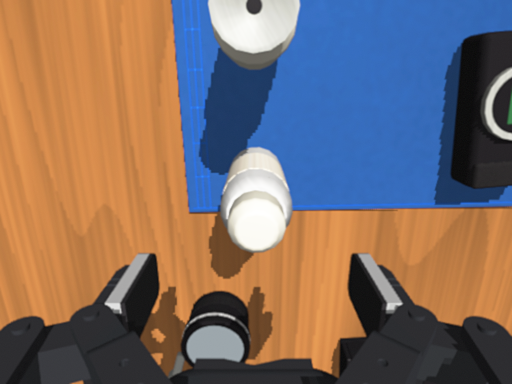

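The flux bottle is back within about 1 mm (cap (253,205) in the first view). The spray can is centred below the jaws at (257,220), so I grip it.

```bash
python3 -m creep '[{"hand":1,"translation":[0,0,2],"delta_rot":[0,0,0]},{"hand":1,"translation":[0,0,2],"delta_rot":[0,0,0]},{"hand":1,"translation":[0,0,1.2],"delta_rot":[0,0,0]},{"hand":1,"translation":[0,0,0],"delta_rot":[0,0,0]},{"hand":0.35,"translation":[0,0,0],"delta_rot":[0,0,0]},{"hand":0.2,"translation":[0,0,0],"delta_rot":[0,0,0]},{"hand":0.1,"translation":[0,0,0],"delta_rot":[0,0,0]},{"hand":0.1,"translation":[0,0,0],"delta_rot":[0,0,0]}]' 40
python3 -m creep '[{"hand":0.1,"translation":[0,0,0],"delta_rot":[0,0,0]},{"hand":0.1,"translation":[0,0,0],"delta_rot":[0,0,0]},{"hand":0.1,"translation":[0,0,0],"delta_rot":[0,0,0]},{"hand":0.1,"translation":[0,0,0],"delta_rot":[0,0,0]}]' 40
```

```text
t: 48.32
tool_pos: [0.3973, 0.2651, 0.1208]
tool_rot: [2.221, 2.221, 0.002]
contact_force: [0.4, -0.2, 3.1]
opening: 0.0326
t: 48.82
tool_pos: [0.3974, 0.2651, 0.1208]
tool_rot: [2.221, 2.221, 0.002]
contact_force: [0.0, -0.2, 5.2]
opening: 0.0326
```

```bash
python3 -m creep '[{"hand":0.1,"translation":[0,0,-1],"delta_rot":[0,0,0]},{"hand":0.1,"translation":[0,0,-2],"delta_rot":[0,0,0]},{"hand":0.1,"translation":[0,0,-3],"delta_rot":[0,0,0]},{"hand":0.1,"translation":[0,0,-1],"delta_rot":[0,0,0]},{"hand":0.1,"translation":[-2,1,0],"delta_rot":[0,0,0]},{"hand":0.1,"translation":[-3.8,2,0],"delta_rot":[0,0,0]},{"hand":0.1,"translation":[-4.2,2.2,0],"delta_rot":[0,0,0]},{"hand":0.1,"translation":[-4.2,2.2,0],"delta_rot":[0,0,0]}]'
python3 -m creep '[{"hand":0.1,"translation":[-4.2,2.2,0],"delta_rot":[0,0,0]},{"hand":0.1,"translation":[-4.2,2.2,0],"delta_rot":[0,0,0]},{"hand":0.1,"translation":[-3.8,2,0],"delta_rot":[0,0,0]},{"hand":0.1,"translation":[-2.3,1.2,0],"delta_rot":[0,0,0]},{"hand":0.1,"translation":[-1.2,0.7,0],"delta_rot":[0,0,0]},{"hand":0.1,"translation":[0,0,0],"delta_rot":[0,0,0]},{"hand":0.1,"translation":[0,0,0],"delta_rot":[0,0,0]}]'
python3 - <<'E'
from h import *
tool([.555,-.0335,.1218])
E
```

```text
t: 49.82
tool_pos: [0.4705, 0.1215, 0.1886]
tool_rot: [-2.22, -2.221, 0.002]
contact_force: [0.8, 0.6, -2.8]
opening: 0.0326
t: 50.7
tool_pos: [0.5532, -0.0333, 0.1894]
tool_rot: [-2.22, -2.222, 0.0]
contact_force: [-0.8, -0.4, -1.7]
opening: 0.0329
yaw of jaw axis 0.05 tilt 0.06 q [-0.195 -0.079  1.828  0.     1.394 -0.196]
move cm in tool axes [-0.03  0.19  6.76]
```

```bash
python3 -m creep '[{"hand":0.1,"translation":[0,0.1,2],"delta_rot":[0,0,0]},{"hand":0.1,"translation":[0,0,2],"delta_rot":[0,0,0]},{"hand":0.1,"translation":[0,0,1.5],"delta_rot":[0,0,0]},{"hand":0.1,"translation":[0,0,0.8],"delta_rot":[0,0,0]},{"hand":0.1,"translation":[0,0,0],"delta_rot":[0,0,0]},{"hand":0.1,"translation":[0,0,0],"delta_rot":[0,0,0]}]'
python3 - <<'E'
from h import *
tool([.555,-.0335,.1218])
snap('side','s22')
cv2.imwrite('pics/v22.png',cv2.resize(load('s22')['im'][100:300,150:350,::-1],(500,500),interpolation=2))
E
```

```text
t: 51.45
tool_pos: [0.5553, -0.0343, 0.1276]
tool_rot: [2.221, 2.221, 0.001]
contact_force: [0.0, -0.0, -1.6]
opening: 0.0328
yaw of jaw axis -0.0 tilt 0.08 q [-0.196 -0.015  1.874  0.     1.281 -0.195]
move cm in tool axes [ 0.08 -0.03  0.58]
```

View pics/v22.png

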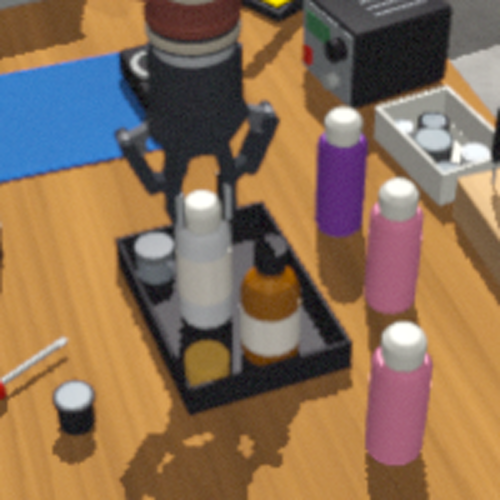

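The spray can (205,260) is upright just over its spot, next to the flux bottle (270,310).

```bash
python3 -m creep '[{"hand":0.1,"translation":[0.05,0,0.4],"delta_rot":[0,0,0]},{"hand":0.1,"translation":[0,0,0.15],"delta_rot":[0,0,0]},{"hand":0.1,"translation":[0,0,0.1],"delta_rot":[0,0,0]},{"hand":0.1,"translation":[0,0,0],"delta_rot":[0,0,0]},{"hand":0.1,"translation":[0,0,0],"delta_rot":[0,0,0]}]'
```

```text
t: 52.12
tool_pos: [0.5553, -0.0338, 0.1217]
tool_rot: [2.221, 2.221, 0.001]
contact_force: [-2.1, 1.6, 4.7]
opening: 0.0327
```

```bash
python3 -m creep '[{"hand":0.5,"translation":[0,0,0],"delta_rot":[0,0,0]},{"hand":0.8,"translation":[0,0,0],"delta_rot":[0,0,0]},{"hand":1,"translation":[0,0,0],"delta_rot":[0,0,0]},{"hand":1,"translation":[0,0,0],"delta_rot":[0,0,0]},{"hand":1,"translation":[0,0,-2.5],"delta_rot":[0,0,0]},{"hand":1,"translation":[0,0,-3.5],"delta_rot":[0,0,0]},{"hand":1,"translation":[0,0,-1],"delta_rot":[0,0,0]},{"hand":1,"translation":[0,0,0],"delta_rot":[0,0,0]}]'
python3 - <<'E'
from h import *
snap('wrist','w23');P=cloud(load('w23'))
for k,(zl,zh,rr,c) in {'flux':(.112,.135,.026,(.598,-.09)),'spray':(.112,.14,.026,(.555,-.0335)),'tin':(.026,.035,.026,(.533,-.107))}.items():
    q=P[(P[...,2]>zl)&(P[...,2]<zh)&(np.hypot(P[...,0]-c[0],P[...,1]-c[1])<rr)]
    if len(q)>20:print(k,len(q),cv2.minEnclosingCircle(q[:,:2].astype(np.float32)),q[:,2].max())
E
python3 -m creep '[{"hand":1,"translation":[3,-1.1,0],"delta_rot":[0,0,0]},{"hand":1,"translation":[5,-1.9,0],"delta_rot":[0,0,0]},{"hand":1,"translation":[5,-1.9,0],"delta_rot":[0,0,0]},{"hand":1,"translation":[5,-1.9,0],"delta_rot":[0,0,0]},{"hand":1,"translation":[5,-1.9,0],"delta_rot":[0,0,0]},{"hand":1,"translation":[5,-1.9,0],"delta_rot":[0,0,0]},{"hand":1,"translation":[5,-1.9,0],"delta_rot":[0,0,0]},{"hand":1,"translation":[4,-1.6,0],"delta_rot":[0,0,0]}]'
python3 -m creep '[{"hand":1,"translation":[3,-1.2,0],"delta_rot":[0,0,0]},{"hand":1,"translation":[1.4,-0.6,0],"delta_rot":[0,0,0]},{"hand":1,"translation":[0,0,2],"delta_rot":[0,0,0]},{"hand":1,"translation":[0,0,0],"delta_rot":[0,0,0]},{"hand":1,"translation":[0,0,0],"delta_rot":[0,0,0]}]'
python3 - <<'E'
from h import *
snap('wrist','w24');P=cloud(load('w24'))
c=(.396,.38)
q=P[(P[...,2]>.12)&(P[...,2]<.135)&(np.hypot(P[...,0]-c[0],P[...,1]-c[1])<.03)]
(x,y),r=cv2.minEnclosingCircle(q[:,:2].astype(np.float32));print(x,y,r)
tool([x,y,.1113])
E
```

```text
t: 53.12
tool_pos: [0.555, -0.0337, 0.1906]
tool_rot: [2.221, 2.221, 0.001]
contact_force: [0.1, 0.6, -0.4]
opening: 0.0853
flux 1387 ((0.5959893465042114, -0.09091618657112122), 0.014925897121429443) 0.12662615911350333
spray 2428 ((0.555285632610321, -0.0337364561855793), 0.018079815432429314) 0.13740443275382958
tin 1063 ((0.529992401599884, -0.10729750990867615), 0.023514388129115105) 0.03306470682602736
t: 54.18
tool_pos: [0.4118, 0.3375, 0.1881]
tool_rot: [-2.22, -2.222, 0.005]
contact_force: [0.6, 0.1, -0.3]
opening: 0.0856
t: 54.8
tool_pos: [0.396, 0.3792, 0.1695]
tool_rot: [2.223, 2.22, -0.002]
contact_force: [-0.0, -0.1, 0.2]
opening: 0.0853
0.394980251789093 0.3800056278705597 0.022200779989361763
yaw of jaw axis -0.08 tilt 0.02 q [ 0.628 -0.077  1.859 -0.     1.36   0.63 ]
move cm in tool axes [ 0.05 -0.12  5.89]
```

View pics/w24.png

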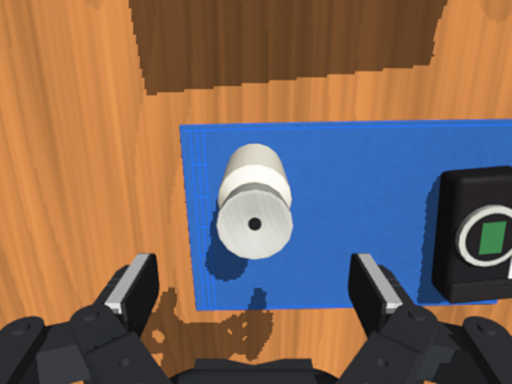

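The spray can is back within 1 mm. The pump head (255,224) is centred, so I grip it.

```bash
python3 -m creep '[{"hand":1,"translation":[0,-0.05,2],"delta_rot":[0,0,0]},{"hand":1,"translation":[0,0,2],"delta_rot":[0,0,0]},{"hand":1,"translation":[0,0,1.8],"delta_rot":[0,0,0]},{"hand":1,"translation":[0,0,0],"delta_rot":[0,0,0]},{"hand":0.4,"translation":[0,0,0],"delta_rot":[0,0,0]},{"hand":0.2,"translation":[0,0,0],"delta_rot":[0,0,0]},{"hand":0.2,"translation":[0,0,0],"delta_rot":[0,0,0]},{"hand":0.2,"translation":[0,0,0],"delta_rot":[0,0,0]}]' 40
python3 -m creep '[{"hand":0.2,"translation":[0,0,0],"delta_rot":[0,0,0]},{"hand":0.2,"translation":[0,0,0],"delta_rot":[0,0,0]},{"hand":0.2,"translation":[0,0,0],"delta_rot":[0,0,0]},{"hand":0.2,"translation":[0,0,0],"delta_rot":[0,0,0]}]' 40
```

```text
t: 55.85
tool_pos: [0.396, 0.3808, 0.1136]
tool_rot: [2.221, 2.221, 0.004]
contact_force: [1.3, -0.6, 4.1]
opening: 0.0415
t: 56.35
tool_pos: [0.396, 0.3808, 0.1135]
tool_rot: [2.221, 2.221, 0.003]
contact_force: [0.6, -0.2, 4.8]
opening: 0.0416
```

```bash
python3 -m creep '[{"hand":0.2,"translation":[0,0,-1],"delta_rot":[0,0,0]},{"hand":0.2,"translation":[0,0,-2],"delta_rot":[0,0,0]},{"hand":0.2,"translation":[0,0,-3],"delta_rot":[0,0,0]},{"hand":0.2,"translation":[0,0,-1],"delta_rot":[0,0,0]},{"hand":0.2,"translation":[-2,1.1,0],"delta_rot":[0,0,0]},{"hand":0.2,"translation":[-3.6,2,0],"delta_rot":[0,0,0]},{"hand":0.2,"translation":[-4.2,2.3,0],"delta_rot":[0,0,0]},{"hand":0.2,"translation":[-4.2,2.3,0],"delta_rot":[0,0,0]}]'
python3 -m creep '[{"hand":0.2,"translation":[-4.2,2.3,0],"delta_rot":[0,0,0]},{"hand":0.2,"translation":[-4.2,2.3,0],"delta_rot":[0,0,0]},{"hand":0.2,"translation":[-4.2,2.3,0],"delta_rot":[0,0,0]},{"hand":0.2,"translation":[-4,2.2,0],"delta_rot":[0,0,0]},{"hand":0.2,"translation":[-3,1.7,0],"delta_rot":[0,0,0]},{"hand":0.2,"translation":[-1.9,1,0],"delta_rot":[0,0,0]},{"hand":0.2,"translation":[0,0,0],"delta_rot":[0,0,0]},{"hand":0.2,"translation":[0,0,0],"delta_rot":[0,0,0]}]'
python3 - <<'E'
from h import *
tool([.591,.0262,.1145])
E
```

```text
t: 57.35
tool_pos: [0.4723, 0.239, 0.1819]
tool_rot: [-2.221, -2.222, 0.001]
contact_force: [1.6, 0.3, -2.4]
opening: 0.0411
t: 58.35
tool_pos: [0.5897, 0.0262, 0.182]
tool_rot: [-2.22, -2.221, 0.0]
contact_force: [-0.1, 0.1, -1.4]
opening: 0.0414
yaw of jaw axis 0.04 tilt 0.07 q [-8.200e-02  1.300e-02  1.751e+00  1.000e-03  1.379e+00 -8.300e-02]
move cm in tool axes [-0.    0.14  6.75]
```

```bash
python3 -m creep '[{"hand":0.2,"translation":[0,0.05,2],"delta_rot":[0,0,0]},{"hand":0.2,"translation":[0,0,2],"delta_rot":[0,0,0]},{"hand":0.2,"translation":[0,0,1.5],"delta_rot":[0,0,0]},{"hand":0.2,"translation":[0,0,0.8],"delta_rot":[0,0,0]},{"hand":0.2,"translation":[0,0,0],"delta_rot":[0,0,0]},{"hand":0.2,"translation":[0,0,0],"delta_rot":[0,0,0]}]'
python3 - <<'E'
from h import *
tool([.591,.0262,.1145])
snap('scene','c25')
cv2.imwrite('pics/v25.png',cv2.resize(load('c25')['im'][80:260,150:330,::-1],(500,500),interpolation=2))
E
```

```text
t: 59.1
tool_pos: [0.5913, 0.0252, 0.1201]
tool_rot: [2.221, 2.221, 0.001]
contact_force: [-0.6, 0.3, -1.9]
opening: 0.0414
yaw of jaw axis -0.0 tilt 0.08 q [-0.083  0.076  1.795 -0.     1.27  -0.083]
move cm in tool axes [ 0.1  -0.03  0.56]
```

View pics/v25.png

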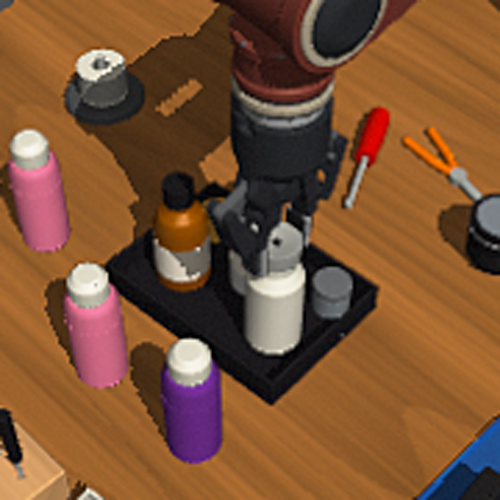

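The pump (273,300) is upright above its spot, the flux stands at (182,240), and the reel is on its stand at (102,78).

```bash
python3 -m creep '[{"hand":0.2,"translation":[0.1,0,0.3],"delta_rot":[0,0,0]},{"hand":0.2,"translation":[0,0,0.2],"delta_rot":[0,0,0]},{"hand":0.2,"translation":[0,0,0.15],"delta_rot":[0,0,0]},{"hand":0.2,"translation":[0,0,0],"delta_rot":[0,0,0]},{"hand":0.2,"translation":[0,0,0],"delta_rot":[0,0,0]}]'
```

```text
t: 59.78
tool_pos: [0.5913, 0.0263, 0.1145]
tool_rot: [2.221, 2.221, 0.001]
contact_force: [-2.9, 0.3, 4.6]
opening: 0.0417
```

```bash
python3 -m creep '[{"hand":0.5,"translation":[0,0,0],"delta_rot":[0,0,0]},{"hand":0.8,"translation":[0,0,0],"delta_rot":[0,0,0]},{"hand":1,"translation":[0,0,0],"delta_rot":[0,0,0]},{"hand":1,"translation":[0,0,0],"delta_rot":[0,0,0]},{"hand":1,"translation":[0,0,-2.5],"delta_rot":[0,0,0]},{"hand":1,"translation":[0,0,-4],"delta_rot":[0,0,0]},{"hand":1,"translation":[0,0,-4],"delta_rot":[0,0,0]},{"hand":1,"translation":[0,0,-3],"delta_rot":[0,0,0]}]'
python3 -m creep '[{"hand":1,"translation":[0,-3,-2],"delta_rot":[0,0,0]},{"hand":1,"translation":[0,-5,0],"delta_rot":[0,0,0]},{"hand":1,"translation":[0,-4,0],"delta_rot":[0,0,0]},{"hand":1,"translation":[0,0,0],"delta_rot":[0,0,0]},{"hand":1,"translation":[0,0,0],"delta_rot":[0,0,0]},{"hand":1,"translation":[0,0,0],"delta_rot":[0,0,0]}]'
python3 - <<'E'
from h import *
for n in ['scene','side','wrist']: snap(n,n+'F')
for n in ['scene','side','wrist']:
  for f in (n+'0',n+'F'):
    P=cloud(load(f))
    for k,(zl,zh,rr,c) in {'pump':(.120,.140,.03,(.591,.026)),'spray':(.112,.14,.026,(.555,-.033)),'flux':(.112,.135,.026,(.598,-.09)),'tin':(.026,.035,.026,(.533,-.107)),'jar':(.033,.045,.026,(.525,.036)),'reel':(.045,.055,.034,(.4847,-.347)),'cam':(.025,.05,.08,(.611,.322))}.items():
        q=P[(P[...,2]>zl)&(P[...,2]<zh)&(np.hypot(P[...,0]-c[0],P[...,1]-c[1])<rr)]
        if len(q)<20: continue
        (x,y),r=cv2.minEnclosingCircle(q[:,:2].astype(np.float32)); print(f,k,round(x,4),round(y,4),round(r,4),np.median(q[:,2]).round(4))
cv2.imwrite('pics/F.png',np.vstack([cv2.resize(load(f+'F')['im'][30:,:,::-1],None,fx=.8,fy=.8) for f in('scene','side')]))
E
```

```text
t: 60.78
tool_pos: [0.5911, 0.0263, 0.2498]
tool_rot: [2.22, 2.221, 0.002]
contact_force: [0.0, -0.5, -0.8]
opening: 0.0852
t: 61.52
tool_pos: [0.4715, 0.0262, 0.2679]
tool_rot: [-2.221, -2.221, 0.0]
contact_force: [-0.7, 0.2, 0.5]
opening: 0.0857
scene0 pump 0.5903 0.0266 0.0232 0.1283
scene0 spray 0.5558 -0.0312 0.0189 0.1318
scene0 flux 0.5987 -0.0884 0.0147 0.125
scene0 tin 0.5304 -0.1084 0.0228 0.0315
scene0 jar 0.5212 0.0378 0.0224 0.0395
scene0 cam 0.608 0.3228 0.0687 0.0398
sceneF pump 0.59 0.0266 0.0228 0.1284
sceneF spray 0.5583 -0.0314 0.0181 0.1318
sceneF flux 0.5983 -0.0896 0.0154 0.1251
sceneF tin 0.5294 -0.1056 0.0226 0.0314
sceneF jar 0.5251 0.0374 0.0187 0.0394
sceneF reel 0.4868 -0.3448 0.0289 0.0499
sceneF cam 0.6082 0.3229 0.0687 0.0398
side0 pump 0.5909 0.0266 0.0247 0.1262
side0 spray 0.5538 -0.0368 0.0174 0.13
side0 flux 0.5978 -0.091 0.0155 0.1229
side0 tin 0.5304 -0.1076 0.0237 0.0308
side0 jar 0.5259 0.035 0.0184 0.0374
side0 cam 0.6055 0.3211 0.0696 0.0387
sideF pump 0.5891 0.0257 0.0241 0.126
sideF spray 0.5546 -0.0381 0.0179 0.1295
sideF flux 0.5973 -0.0913 0.0157 0.1226
sideF tin 0.5305 -0.1072 0.0236 0.0307
sideF jar 0.5255 0.0349 0.0194 0.0373
sideF reel 0.4861 -0.346 0.0283 0.0492
sideF cam 0.6046 0.321 0.0683 0.0386
wrist0 pump 0.5902 0.0258 0.0221 0.1275
wrist0 spray 0.5548 -0.0338 0.0176 0.1334
wrist0 flux 0.5979 -0.0901 0.0149 0.1242
wrist0 tin 0.5303 -0.1074 0.0235 0.0304
wrist0 jar 0.5251 0.0365 0.0187 0.0383
wristF pump 0.5901 0.0252 0.0224 0.1274
wristF spray 0.5535 -0.0338 0.0179 0.1334
wristF tin 0.5299 -0.1071 0.0232 0.0304
wristF jar 0.5252 0.0361 0.0184 0.0385
```

View pics/F.png

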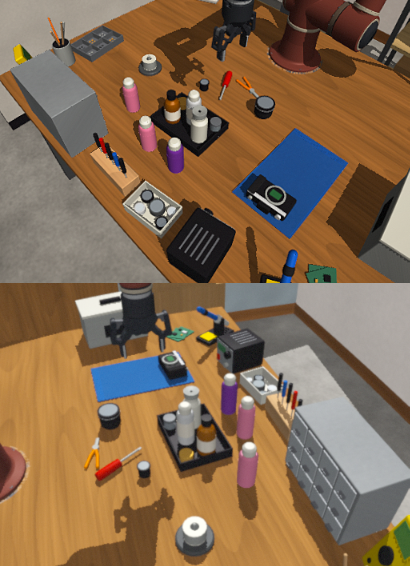

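Everything is where it should be: the containers upright in the tray around (195,120), the reel on its stand at (150,62), and the arm clear. I hand in.

```bash
python3 -c "
from station import ctrl
print(ctrl.finish_job())"
```

```text
the job is handed in; nothing more can be done
None
```

I moved the pump bottle, spray can and flux bottle onto the mat, put the reel over the spindle, and returned the three containers to their own spots in the tray. I handed the job in at about 61.7 s on the robot clock; no verdict was reported.

My last checks compared the final pictures with the starting ones:
- **Containers:** each is within about 2.5 mm of where it stood, upright, and released.
- **Reel:** it sits flat on the foot with its top at 49–50 mm (50 expected). Its centre is 1–2 mm from the spindle, and the spindle tip shows through the hole.
- **Camera, tin and jar:** they show no shift beyond measuring noise of about 1–4 mm. The largest difference was 4 mm on the jar in the scene camera; the side and wrist cameras put the jar within 0.5 mm.
- **Arm:** it stands clear of everything. Measured contact force at the tool stayed at about 6 N or less at every reading.

No check failed. The flux bottle was out of the last wrist picture, so its final position comes from the scene and side cameras only.

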